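# Swap the cup holders on the paint scale and set in their cups

## Task

Get the mixing bench ready for the next colour: swap the two grey cup holders, so that the large one stands in the middle of the scale's pan and the small one in the middle of the steel spill tray (the round rubber mat is free for parking), and nest each white tapered cup upright in the holder of its own size. Set things down rather than dropping them, and let each cup rest in its holder by its own weight, never pressed in where it would jam. Leave the bottle, tin and jar where they stand.

Things in the scene. Friction and masses are not known exactly. Their poses are not given: they have to be found in the camera images.
- scale: Bench scale, fixed: white housing 240 x 180 mm with a round flat steel pan, diameter 150 mm, its top 58 mm above the bench. Origin: on the bench (z = 0) straight below the pan's centre. The housing reaches 85 mm from there along its +x and 155 mm along its -x, where its low display panel is (under 58 mm high). At the start the small holder stands near the pan's middle.
- tray: Square shallow steel spill tray, fixed, 130 x 130 mm, rim 14 mm high and 3 mm thick, floor 3 mm above the bench. Origin: centre of its underside, on the bench surface. At the start the large holder stands about in its middle.
- mat: Round black rubber mat, fixed flat on the bench, diameter 92 mm, 3 mm thick, empty at the start: a free spot to park a holder. Origin: centre of its underside, on the bench surface.
- large_holder: Large cup holder, loose: round grey plastic, open-topped, 60 mm high, about 200 g. Straight collar, outer diameter 68 mm, from 32 mm above its underside to the rim (grip it there); narrower waist below, foot diameter 66 mm. The bore tapers from diameter 62 mm at the rim to 45 mm at its floor, 6 mm above the underside. Origin: centre of the underside; z up.
- small_holder: Small cup holder, the same shape: 48 mm high, about 130 g; collar of outer diameter 52 mm from 20 mm above its underside to the rim, foot diameter 50 mm, bore tapering from diameter 46 mm at the rim to 33 mm at its floor, 6 mm above the underside. Origin: centre of the underside; z up.
- large_cup: Large mixing cup, loose, upright: white, thin-walled, open-topped, 85 mm high, about 45 g. Tapers from diameter 47 mm at the foot to 63.5 at 53 mm height; above 55 mm a straight collar, diameter 66 mm (grip it there from outside, fingertips no lower). Resting loosely in the large holder its underside is about 12 mm (9 to 16) above the holder's. Origin: centre of the underside; z up.
- small_cup: Small mixing cup, the same shape: 70 mm high, about 30 g, tapering from diameter 34.5 mm at the foot to 47.5 at 41 mm height; above 43 mm a straight collar, diameter 50 mm. Resting loosely in the small holder its underside is about 12 mm (9 to 16) above the holder's. Origin: centre of the underside; z up.
- bottle: Bystander: white dropper bottle, diameter 39 mm, 100 mm high with a pointed black cap, loose. Origin: centre of the underside.
- tin: Bystander: closed round metal tin, diameter 63 mm, 62 mm high, loose. Origin: centre of the underside.
- jar: Bystander: closed jar with a black cap, diameter 54 mm, 85 mm high, loose. Origin: centre of the underside.
There are look-alikes about, which are no part of the job. Leave any red look-alike of the small_holder alone.

How it is judged:
By the outcome, as a careful person would: the job done as asked, in the order asked, and still so for the second after the job is handed in, with the robot touching nothing.
It also fails if it takes over 149 s, if anything falls off the work surface, if the arm or the gripper's body presses on something with over 40 N, if the wrist force passes 120 N, or if a joint passes its speed limit or range.

## Robot

A 6-joint arm with a two-finger parallel gripper is mounted at the origin on the work surface. World frame = base frame: x ahead of the robot, y to its left, z up, the work surface at z = 0. Lengths are in m, angles in rad, forces in N, time in s.
With the tool pointing down it reaches from about 0.325 to 0.85 m from the base axis. Payload 15.5 kg.
Tool frame: the origin (TCP) lies between the finger pads; the fingertips stand 8 mm ahead of it and the grasp point (between the pads) lies 11 mm behind it (nose_length is the distance from the TCP to the fingertips, in m); z points along the fingers, y is the direction in which the jaws open and shut (so a half turn about z gives the same grasp; the last joint's range is limited). The gripper opens to 91 mm and grips with 3 to 60 N. Pads are 32 mm wide; open, the fingers measure 118 mm over their backs; the gripper's body (76 mm by 178 mm) begins 60 mm behind the grasp point.
Start: joints at [-1.254, 0.494, 1.345, -0, 1.302, -0.096], TCP at [0.251, -0.573, 0.222] pointing down, gripper open.
Joint ranges: [-2.91, 2.91], [-0.82, 2.16], [0.22, 2.67], [-1.22, 4.37], [0.12, 2.79], [-3.08, 3.08]. Speed limits (rad/s): [1.89, 1.89, 2.57, 3.01, 3.01, 3.01].

## Interface

Orientations are given as a rotation vector (axis times angle).
In Python, from rig import * gives the robot as it stands.
- The arm moves only by the shell command python3 -m crank 'ROWS' [OPENING] [FORCE]. ROWS is JSON, a list that holds one entry, the list of rows, each a list of 6 numbers: the shift along the tool's x, y, z normalised to -1 to 1, where 1 is 50 cm, then the turn, a rotation vector about the tool's x, y, z normalised to -1 to 1, where 1 is pi rad. A call has 1 to 8 rows; each row is the pose to reach, as a shift and turn from the pose measured when the call began, along the tool's axes at that moment, turning the shorter way round; what a row does not reach only later rows make up. A row lasts 1/8 s, in which the tool goes at most 62.5 mm and 10.7 degrees, less where a joint would pass 70% of its speed; a pose out of reach is approached as far as the arm can. A call with a number of a shift or a turn outside -1 to 1 is refused whole. A call with a gripper value outside its range is refused whole. OPENING is the opening in per cent of the stroke, from 0 (shut) to 100 (fully open), set as the call begins (- or left out, the last holds). The fingers move at their own pace and stop on an object; FORCE is the grip in N (left out, the last holds). Time passes only in rows, so rows that repeat a pose let the fingers close. It gives the time, the measured TCP pose, the force and the opening at its end, in the units of the state.
- get_obs(): the state, without advancing time (a new reading comes with each control period).
- read_camera(name): name is "scene" or "top" or "wrist"; returns a dict with "img" (400x640x3 uint8, red, green, blue), "K" (3x3 intrinsics, pixels), "eye" and "attitude" of the camera in the world; the wrist camera has in their place "mount" (4x4, takes a point from camera to tool coordinates, whose origin is the TCP and whose axes are the flange's). Camera axes: x right, y up, looking along -z (the intrinsics and any distortion apply to the point x, -y, -z); pixel columns grow to the right and rows downward; lengths in m; the calibration is good to about 2 mm. A picture is of the moment at which its call begins: read the wrist's pose just before it. There is no depth.
- hand_in(): hands the job in, once; it reports no verdict.
The state is a dict: "t": time; "qpos": joint angles; "joint_vel": joint speeds; "joint_torque": joint torques, N m; "ee_pos": TCP position; "tool_rot": TCP orientation; "contact_force": force on the tool from outside, world axes, zero at the start; "torque": the same for the moment, N m; "finger_gap": finger opening in m.
Only numpy, scipy, OpenCV 4.12 (cv2) and the standard library are available. Lean on these libraries where they do the work, as an engineer would, in place of code of your own. Each camera call takes 0.05 s, during which the arm holds its last target.

## Working session

There is one attempt and no reset: what is moved stays moved. The work goes in short steps, Python scripts to look and compute and a shell command to move; the robot and the scene stay as the last step left them, time stands still between calls to the robot, and variables do not carry over. Pictures are saved under pics/ and viewed, and the job is handed in when it is done.

```bash
ls; mkdir -p pics; python3 - <<'E'
from rig import *
import cv2,numpy as np
o=get_obs();print({k:np.round(v,4).tolist() for k,v in o.items()})
for n in ["scene","top","wrist"]:
    c=read_camera(n);cv2.imwrite(f"pics/{n}0.png",c["img"][:,:,::-1])
    print(n,{k:np.round(v,4).tolist() for k,v in c.items() if k!="img"})
E
```

```text
pics
{'t': 0.0, 'qpos': [-1.2535, 0.4942, 1.3462, 0.0, 1.3025, -0.0955], 'joint_vel': [0.0016, 0.0008, 0.0009, 0.0009, 0.0024, -0.0009], 'joint_torque': [-0.0026, -87.8833, -38.1853, 0.0706, 0.0534, -0.0], 'ee_pos': [0.2506, -0.5721, 0.2213], 'tool_rot': [-3.0737, -0.6435, 0.0002], 'contact_force': [0.0351, 0.3534, 0.0785], 'torque': [-0.0198, 0.0376, 0.0148], 'finger_gap': 0.091}
scene {'K': [[453.4122, 0.0, 321.5975], [0.0, 453.4122, 194.1329], [0.0, 0.0, 1.0]], 'eye': [1.3363, 0.0976, 1.1177], 'attitude': [0.49, 0.5224, 1.6064]}
top {'K': [[385.3625, 0.0, 317.6427], [0.0, 385.3625, 195.8912], [0.0, 0.0, 1.0]], 'eye': [0.5157, 0.0091, 1.238], 'attitude': [0.0499, -0.0066, -1.5574]}
wrist {'K': [[277.5639, 0.0, 316.4596], [0.0, 277.5639, 200.617], [0.0, 0.0, 1.0]], 'mount': [[-0.0011, 0.9675, 0.2528, 0.0714], [1.0, 0.0008, 0.0012, -0.0001], [0.001, 0.2528, -0.9675, -0.1619], [0.0, 0.0, 0.0, 1.0]]}
```

View pics/scene0.png

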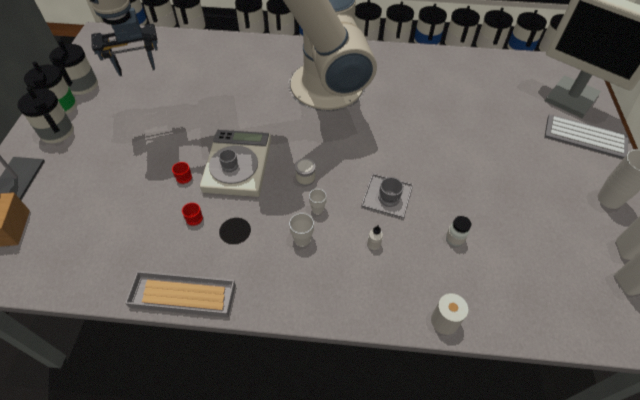

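View pics/top0.png

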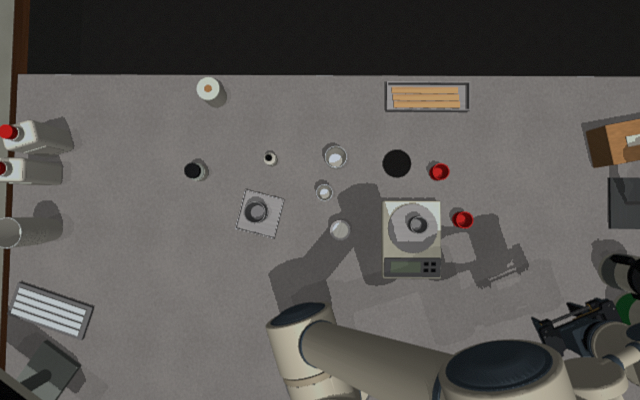

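View pics/wrist0.png

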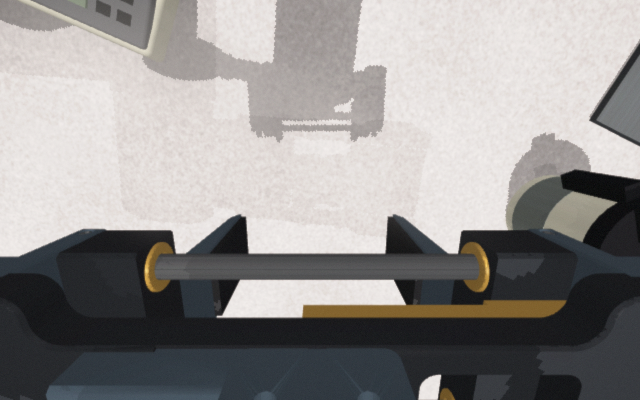

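The scene and top views agree: scale with the small holder at top (417,225), tray with the large holder at (256,211), mat at (396,163). The white round things are at (336,156), (323,191) and (340,230). The red look-alikes are at (439,172) and (462,219). I'll enlarge these next.

```bash
python3 - <<'E'
import cv2
a=cv2.imread("pics/top0.png");
cv2.imwrite("pics/t1.png",cv2.resize(a[140:250,225:365],None,fx=5.6,fy=5.4,interpolation=cv2.INTER_CUBIC))
cv2.imwrite("pics/t2.png",cv2.resize(a[140:285,360:480],None,fx=4,fy=4,interpolation=cv2.INTER_CUBIC))
a=cv2.imread("pics/scene0.png");
cv2.imwrite("pics/s1.png",cv2.resize(a[120:260,165:425],None,fx=3,fy=3,interpolation=cv2.INTER_CUBIC))
E
```

```text
(no output)
```

View pics/t1.png

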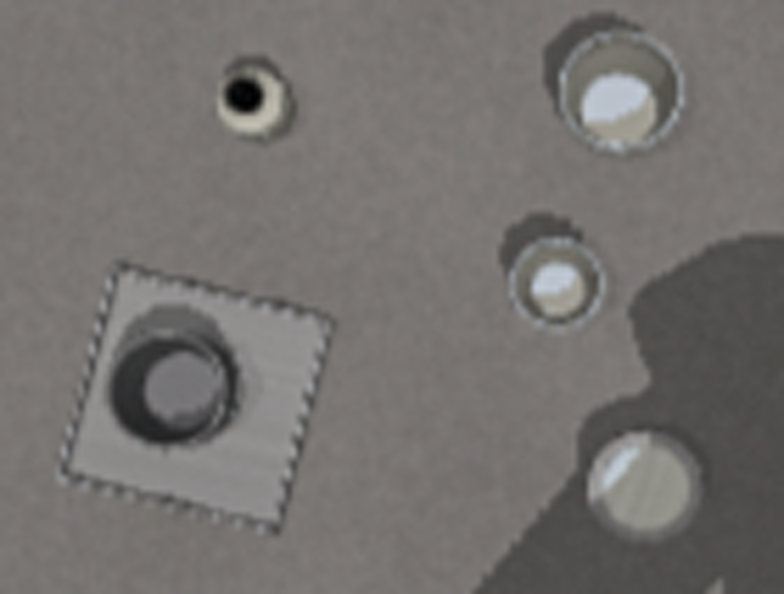

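View pics/t2.png

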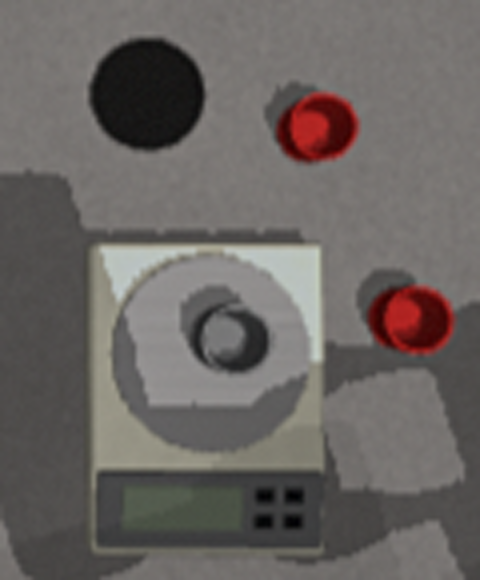

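View pics/s1.png

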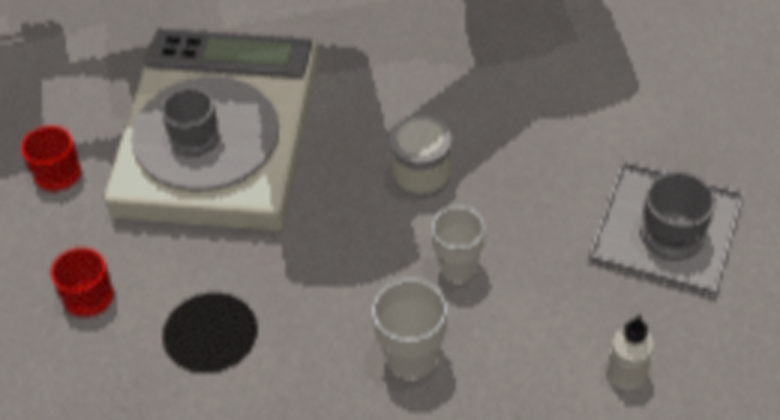

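Identified in the crops (full-image pixels):
- **Wanted:** grey small holder on the pan (418,224), grey large holder in the tray (256,212), open white large cup (336,157), open white small cup (324,192).
- **Not wanted:** the two red holders (439,172) and (462,219), the closed tin (340,230), the bottle, the jar, and the white roll at the back (208,89).

Next I'll work out positions.

```bash
cat > h.py <<'E'
from rig import *
import numpy as np,cv2
from scipy.spatial.transform import Rotation as Ro
def ray(c,uv,obs=None):
    K=np.array(c["K"]);d=np.linalg.inv(K)@[uv[0],uv[1],1.];d=np.array([d[0],-d[1],-d[2]])
    if "eye" in c: return np.array(c["eye"]),Ro.from_rotvec(c["attitude"]).as_matrix()@d
    M=np.array(c["mount"]);T=np.eye(4);T[:3,:3]=Ro.from_rotvec(obs["tool_rot"]).as_matrix();T[:3,3]=obs["ee_pos"]
    W=T@M;return W[:3,3],W[:3,:3]@d
def at(c,uv,z,obs=None):
    e,d=ray(c,uv,obs);return e+d*(z-e[2])/d[2]
def proj(c,p,obs=None):
    if "eye" in c: e=np.array(c["eye"]);R=Ro.from_rotvec(c["attitude"]).as_matrix()
    else:
        M=np.array(c["mount"]);T=np.eye(4);T[:3,:3]=Ro.from_rotvec(obs["tool_rot"]).as_matrix();T[:3,3]=obs["ee_pos"]
        W=T@M;e=W[:3,3];R=W[:3,:3]
    q=R.T@(np.array(p)-e);q=np.array(c["K"])@[q[0],-q[1],-q[2]];return q[:2]/q[2]
def show(name,out,crop=None,f=1):
    o=get_obs();c=read_camera(name);im=c["img"][:,:,::-1]
    if crop: im=im[crop[1]:crop[3],crop[0]:crop[2]]
    cv2.imwrite("pics/"+out,cv2.resize(np.ascontiguousarray(im),None,fx=f,fy=f,interpolation=cv2.INTER_CUBIC));return o,c
E
python3 - <<'E'
from h import *
t=read_camera("top");s=read_camera("scene")
f=lambda u,v,x0,y0,fx,fy:((u+.5)/fx-.5+x0,(v+.5)/fy-.5+y0)
A=lambda u,v:f(u,v,225,140,5.6,5.4);B=lambda u,v:f(u,v,360,140,4,4);S=lambda u,v:f(u,v,165,120,3,3)
for n,p,z,q in [("lcup",A(622,91),.085,S(411,310)),("scup",A(557,282),.07,S(458,234)),("tray",A(198.5,398.7),.014,S(667,229)),("lhold",A(175,390),.063,S(679,203)),
 ("mat",B(147,94),.003,S(210,331)),("pan",B(211,352),.058,S(206,132)),("shold",B(232,337),.106,S(190,109)),("tin",A(644,484),.062,S(421,140)),
 ("bottle",A(243,95),.1,S(637,322)),("red1",B(318,127),.048,S(81,269)),("red2",B(412,320),.048,S(50,145))]:
    print(n,np.round(at(t,p,z)[:2],4),np.round(at(s,q,z)[:2],4))
E
```

```text
lcup [ 0.6762 -0.0113] [ 0.6752 -0.009 ]
scup [0.5702 0.0224] [0.5755 0.0236]
tray [0.5013 0.2261] [0.5071 0.2288]
lhold [0.5067 0.2304] [0.511  0.2344]
mat [ 0.6681 -0.2071] [ 0.6661 -0.2067]
pan [ 0.4652 -0.247 ] [ 0.4651 -0.2453]
shold [ 0.4784 -0.2517] [ 0.477  -0.2517]
tin [ 0.4573 -0.0262] [ 0.4564 -0.026 ]
bottle [0.6699 0.1903] [0.677  0.1931]
red1 [ 0.6384 -0.33  ] [ 0.6373 -0.3308]
red2 [ 0.4914 -0.4015] [ 0.4904 -0.4026]
```

```bash
python3 -m crank '[[[0.1,-0.07,-0.16,0,0,0.03],[0.2,-0.14,-0.16,0,0,0.06],[0.32,-0.23,-0.16,0,0,0.1],[0.44,-0.32,-0.16,0,0,0.1315],[0.55,-0.4,-0.16,0,0,0.1315],[0.609,-0.443,-0.16,0,0,0.1315],[0.609,-0.443,-0.16,0,0,0.1315],[0.609,-0.443,-0.16,0,0,0.1315]]]' 80 10
python3 - <<'E'
from h import *
o,c=show("wrist","w1.png")
print(o["ee_pos"],o["tool_rot"],proj(c,[.4652,-.247,.058],o),proj(c,[.478,-.2517,.106],o))
E
```

```text
t: 1.25
ee_pos: [0.4415, -0.2455, 0.3019]
tool_rot: [-3.141, -0.004, 0.0]
contact_force: [-0.5, -0.7, -0.1]
finger_gap: 0.0729
[ 0.44154369 -0.24551889  0.30187225] [-3.14087122e+00 -4.23540066e-03  3.32907216e-05] [318.05943744 161.76833845] [321.91337595 156.15680997]
```

View pics/w1.png

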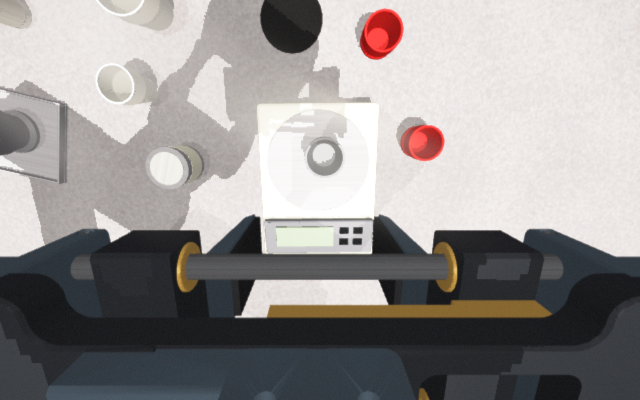

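```bash
python3 - <<'E'
import cv2,numpy as np
a=cv2.imread("pics/w1.png")[95:225,250:390].astype(float)
a=255*(a/255)**2.5
cv2.imwrite("pics/w1c.png",cv2.resize(a.astype('uint8'),None,fx=4.5,fy=4.5,interpolation=cv2.INTER_CUBIC))
E
```

```text
(no output)
```

View pics/w1c.png

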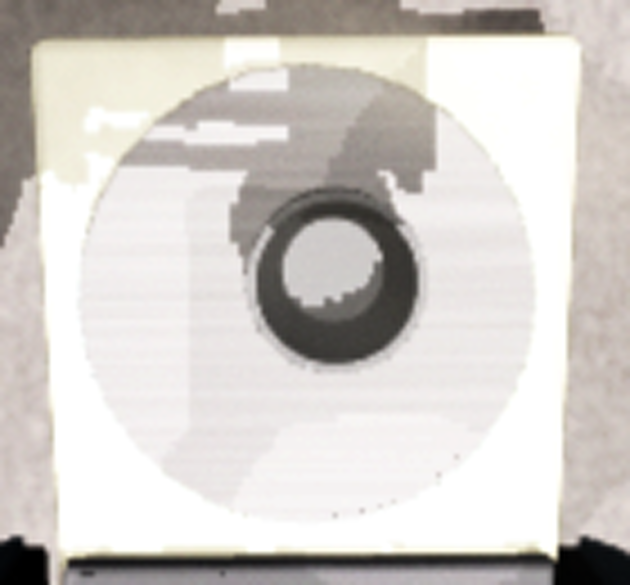

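```bash
python3 - <<'E'
from h import *
o=get_obs();c=read_camera("wrist")
f=lambda u,v:((u+.5)/4.5-.5+250,(v+.5)/4.5-.5+95)
P=at(c,f(307.5,292),.058,o);H=at(c,f(336,281),.106,o);print(P,H)
a=[at(c,f(*p),.058,o) for p in [(80,292),(535,292),(307,62),(307,522)]];print(np.round(a,4), np.linalg.norm(a[0]-a[1]),np.linalg.norm(a[2]-a[3]), np.mean(a,0))
a=[at(c,f(*p),.106,o) for p in [(247,281),(424,281),(336,190),(336,370)]];print(np.round(a,4), np.linalg.norm(a[0]-a[1]),np.linalg.norm(a[2]-a[3]),np.mean(a,0))
E
```

```text
[ 0.467943   -0.24814056  0.058     ] [ 0.47631738 -0.25604239  0.106     ]
[[ 0.4679 -0.1746  0.058 ]
 [ 0.468  -0.3217  0.058 ]
 [ 0.5386 -0.2479  0.058 ]
 [ 0.3904 -0.2481  0.058 ]] 0.14705908727763156 0.14827036360267373 [ 0.466222   -0.24805408  0.058     ]
[[ 0.4763 -0.2307  0.106 ]
 [ 0.4763 -0.2811  0.106 ]
 [ 0.5015 -0.2559  0.106 ]
 [ 0.4507 -0.2562  0.106 ]] 0.05032418040273295 0.05081381896550949 [ 0.47622825 -0.25597084  0.106     ]
```

```bash
python3 -m crank '[[[0.069,0.018,0.05,0,0,0],[0.069,0.018,0.15,0,0,0],[0.069,0.018,0.25,0,0,0],[0.069,0.018,0.33,0,0,0],[0.069,0.018,0.39,0,0,0],[0.069,0.018,0.42,0,0,0],[0.069,0.018,0.426,0,0,0],[0.069,0.018,0.426,0,0,0]]]' 80 15
python3 - <<'E'
from h import *
o,c=show("wrist","w2.png");print(o["ee_pos"],o["tool_rot"])
E
```

```text
t: 2.35
ee_pos: [0.4755, -0.2569, 0.0895]
tool_rot: [3.141, 0.0, 0.001]
contact_force: [0.2, -0.1, 0.8]
finger_gap: 0.0732
[ 0.47548184 -0.25691447  0.08953703] [3.14123094e+00 7.69813626e-05 9.49130939e-04]
```

View pics/w2.png

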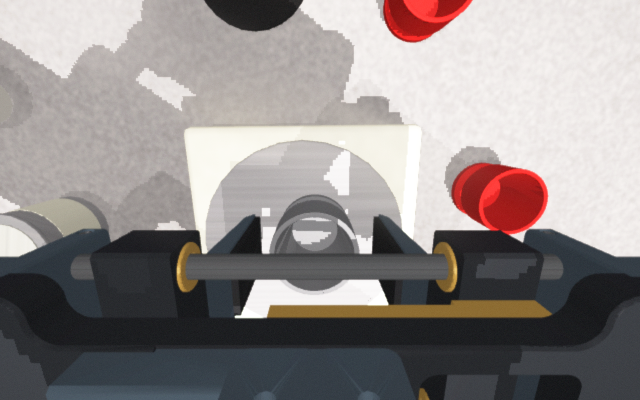

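```bash
python3 - <<'E'
from h import *
o=get_obs();c=read_camera("wrist")
th=np.arange(0,6.28,1.57)
for r in(.026,.023): print(np.round([proj(c,[.4762+r*np.cos(a),-.256+r*np.sin(a),.106],o) for a in th],0).tolist())
E
python3 -m crank '[[[0,0,0,0,0,0],[0,0,0,0,0,0],[0,0,0,0,0,0],[0,0,0,0,0,0]]]' 40 15
```

```text
[[316.0, 212.0], [270.0, 256.0], [316.0, 296.0], [361.0, 256.0]]
[[316.0, 217.0], [275.0, 256.0], [316.0, 291.0], [356.0, 256.0]]
t: 2.95
ee_pos: [0.4758, -0.2569, 0.0901]
tool_rot: [3.141, 0.001, 0.002]
contact_force: [-0.6, 1.3, 6.6]
finger_gap: 0.0524
```

```bash
python3 - <<'E'
import cv2
a=cv2.imread("pics/w2.png")[180:310,240:400]
cv2.imwrite("pics/w2c.png",cv2.resize(a,None,fx=4.5,fy=4.5,interpolation=cv2.INTER_CUBIC))
E
```

```text
(no output)
```

View pics/w2c.png

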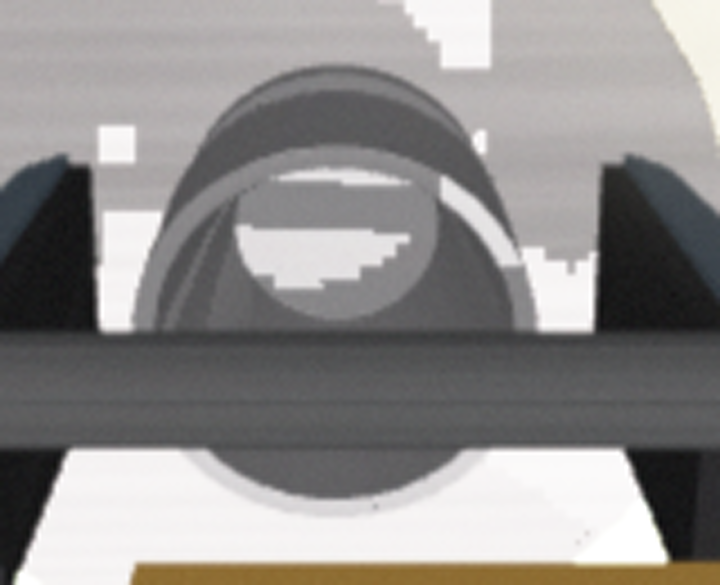

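Grasp is centred, with the gap at 52.4 mm, as the collar size calls for. I'll lift and move it to the mat.

```bash
python3 -m crank '[[[0,0,-0.03,0,0,0],[0,0,-0.09,0,0,0],[0.06,-0.016,-0.13,0,0,0],[0.14,-0.036,-0.14,0,0,0],[0.22,-0.057,-0.14,0,0,0],[0.3,-0.078,-0.14,0,0,0],[0.36,-0.094,-0.14,0,0,0],[0.382,-0.1,-0.14,0,0,0]]]' 40 20
python3 - <<'E'
from h import *
o,c=show("wrist","w3.png");print(o["ee_pos"],o["tool_rot"],o["contact_force"],o["finger_gap"])
E
```

```text
t: 3.95
ee_pos: [0.6679, -0.2061, 0.1609]
tool_rot: [3.14, 0.002, 0.003]
contact_force: [0.0, -0.1, -2.0]
finger_gap: 0.0524
[ 0.66789366 -0.20607032  0.16093048] [3.14047202e+00 2.25444690e-03 3.22566138e-03] [ 0.01357345 -0.1306405  -2.03289151] 0.052362576752280274
```

View pics/w3.png

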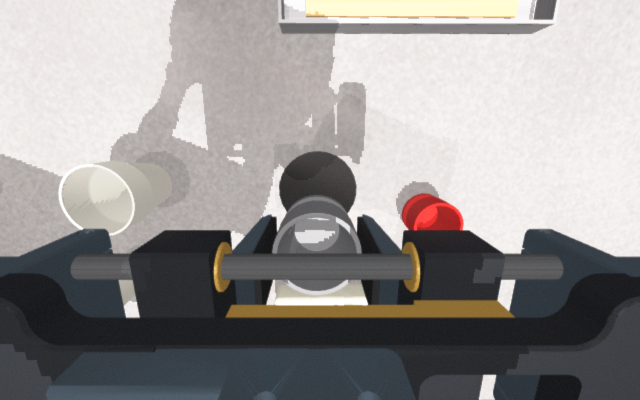

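The holder is held over the mat (mat centre at 318, 190). Lowering.

```bash
python3 -m crank '[[[0,0,0.06,0,0,0],[0,0,0.13,0,0,0],[0,0,0.19,0,0,0],[0,0,0.225,0,0,0],[0,0,0.24,0,0,0],[0,0,0.246,0,0,0],[0,0,0.246,0,0,0],[0,0,0.246,0,0,0]]]'; python3 -m crank '[[[0,0,0.002,0,0,0],[0,0,0.002,0,0,0]]]'
```

```text
t: 5.0
ee_pos: [0.6689, -0.2062, 0.0386]
tool_rot: [3.14, 0.002, 0.005]
contact_force: [-0.4, 0.2, -0.6]
finger_gap: 0.052
t: 5.25
ee_pos: [0.669, -0.2063, 0.0378]
tool_rot: [3.14, 0.002, 0.006]
contact_force: [1.0, 0.3, -0.6]
finger_gap: 0.0517
```

```bash
for i in 1 2; do python3 -m crank '[[[0,0,0.003,0,0,0],[0,0,0.003,0,0,0]]]'|sed -n '2p;4,5p'; done
```

```text
ee_pos: [0.6689, -0.2063, 0.0361]
contact_force: [-0.2, -0.4, -1.0]
finger_gap: 0.0519
ee_pos: [0.6691, -0.2063, 0.0351]
contact_force: [-1.7, 0.8, 6.4]
finger_gap: 0.052
```

```bash
python3 -m crank '[[[0,0,0,0,0,0],[0,0,0,0,0,0],[0,0,0,0,0,0],[0,0,0,0,0,0]]]' 82 | sed -n '2p;4,5p'; python3 -m crank '[[[0,0,-0.08,0,0,0],[0,0,-0.2,0,0,0],[0,0,-0.32,0,0,0],[-0.08,-0.15,-0.4,0,0,0],[-0.16,-0.26,-0.4,0,0,0],[-0.22,-0.37,-0.4,0,0,0],[-0.3,-0.47,-0.4,0,0,0],[-0.38,-0.57,-0.4,0,0,0]]]'; python3 -m crank '[[[-0.05,-0.12,0,0,0,0],[-0.05,-0.24,0,0,0,0],[-0.05,-0.3,0,0,0,0],[-0.05,-0.3,0,0,0,0]]]'
python3 - <<'E'
from h import *
o,c=show("wrist","w4.png");print(o["ee_pos"],o["tool_rot"],o["contact_force"],o["finger_gap"])
E
```

```text
ee_pos: [0.6691, -0.2063, 0.0351]
contact_force: [0.1, -0.1, 0.1]
finger_gap: 0.075
t: 7.25
ee_pos: [0.4995, 0.0506, 0.234]
tool_rot: [3.14, 0.002, 0.007]
contact_force: [0.5, 0.7, -0.2]
finger_gap: 0.075
t: 7.75
ee_pos: [0.474, 0.2026, 0.2337]
tool_rot: [3.14, 0.007, 0.008]
contact_force: [-0.2, -0.8, 0.3]
finger_gap: 0.0749
[0.47402325 0.20257206 0.23365414] [3.14036067 0.00683058 0.00754986] [-0.24498712 -0.80162737  0.34789652] 0.07492908295245673
```

View pics/w4.png

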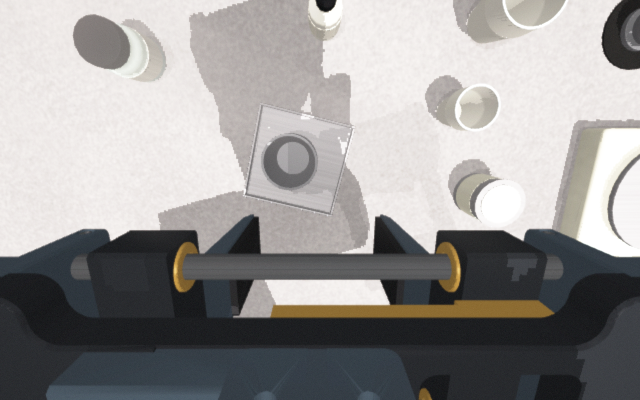

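```bash
python3 - <<'E'
import cv2
a=cv2.imread("pics/w4.png")
b=255*(a[95:225,235:365]/255.)**1.8
cv2.imwrite("pics/w4c.png",cv2.resize(b.astype('uint8'),None,fx=4.6,fy=4.6,interpolation=cv2.INTER_CUBIC))
b=255*(a[70:145,425:515]/255.)**1.8
cv2.imwrite("pics/w4d.png",cv2.resize(b.astype('uint8'),None,fx=6,fy=6,interpolation=cv2.INTER_CUBIC))
E
```

```text
(no output)
```

View pics/w4c.png

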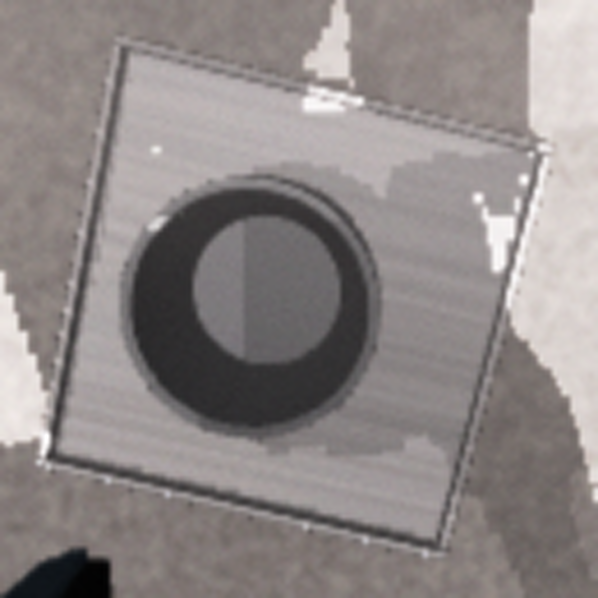

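View pics/w4d.png

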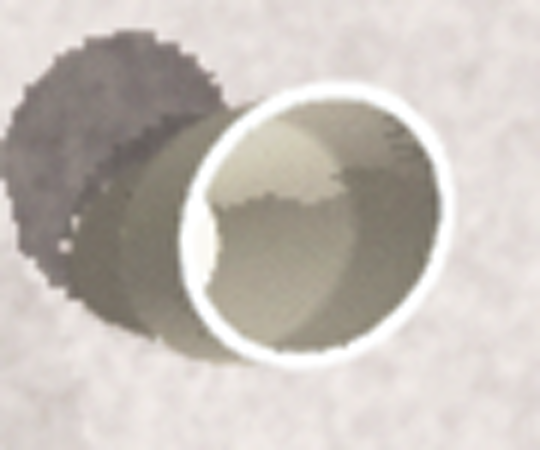

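```bash
python3 - <<'E'
from h import *
o=get_obs();c=read_camera("wrist")
f=lambda u,v,k,x,y:((u+.5)/k-.5+x,(v+.5)/k-.5+y)
C=[at(c,f(*p,4.6,235,95),.014,o) for p in [(118,40),(548,147),(440,553),(43,463)]]
print(np.round(C,4));print([round(np.linalg.norm(C[i]-C[(i+1)%4]),4) for i in range(4)])
d1=C[2]-C[0];d2=C[3]-C[1];s=np.linalg.solve(np.array([d1[:2],-d2[:2]]).T,(C[1]-C[0])[:2]);print("tray",C[0]+s[0]*d1,np.mean(C,0))
print("LH",at(c,f(249,308,4.6,235,95),.063,o),[at(c,f(*p,4.6,235,95),.063,o) for p in [(121,308),(376,308),(249,179),(249,438)]])
print("SC",at(c,f(318,225,6,425,70),.07,o))
E
```

```text
[[0.5773 0.275  0.014 ]
 [0.5483 0.1521 0.014 ]
 [0.4255 0.1816 0.014 ]
 [0.4542 0.3039 0.014 ]]
[np.float64(0.1262), np.float64(0.1263), np.float64(0.1257), np.float64(0.1265)]
tray [0.50115949 0.2281334  0.014     ] [0.50129932 0.22815474 0.014     ]
LH [0.5072385  0.23476152 0.063     ] [array([0.50716874, 0.26799796, 0.063     ]), array([0.50730773, 0.20177992, 0.063     ]), array([0.53980669, 0.23402344, 0.063     ]), array([0.4727247, 0.2355437, 0.063    ])]
SC [0.56904257 0.02201201 0.07      ]
```

```bash
python3 -m crank '[[[0.066,-0.063,0.03,0,0,0],[0.066,-0.063,0.1,0,0,0],[0.066,-0.063,0.18,0,0,0],[0.066,-0.063,0.26,0,0,0],[0.066,-0.063,0.33,0,0,0],[0.066,-0.063,0.36,0,0,0],[0.066,-0.063,0.374,0,0,0],[0.066,-0.063,0.376,0,0,0]]]' 94 20
python3 - <<'E'
from h import *
o,c=show("wrist","w5.png",(220,150,420,320),4);print(o["ee_pos"],o["tool_rot"],o["finger_gap"])
for r in(.034,.031): print(np.round([(proj(c,[.507+r*np.cos(a),.234+r*np.sin(a),.063],o)-[220,150])*4 for a in np.arange(0,6.28,1.5708)],0).tolist())
E
```

```text
t: 8.85
ee_pos: [0.5084, 0.2316, 0.0462]
tool_rot: [3.14, 0.003, 0.008]
contact_force: [0.1, -0.0, 0.2]
finger_gap: 0.0857
[0.50838755 0.23155567 0.04622242] [3.13999244e+00 2.66981998e-03 8.02721795e-03] 0.08570441923058689
[[371.0, 207.0], [134.0, 437.0], [372.0, 644.0], [609.0, 437.0]]
[[371.0, 228.0], [155.0, 437.0], [372.0, 626.0], [588.0, 437.0]]
```

View pics/w5.png

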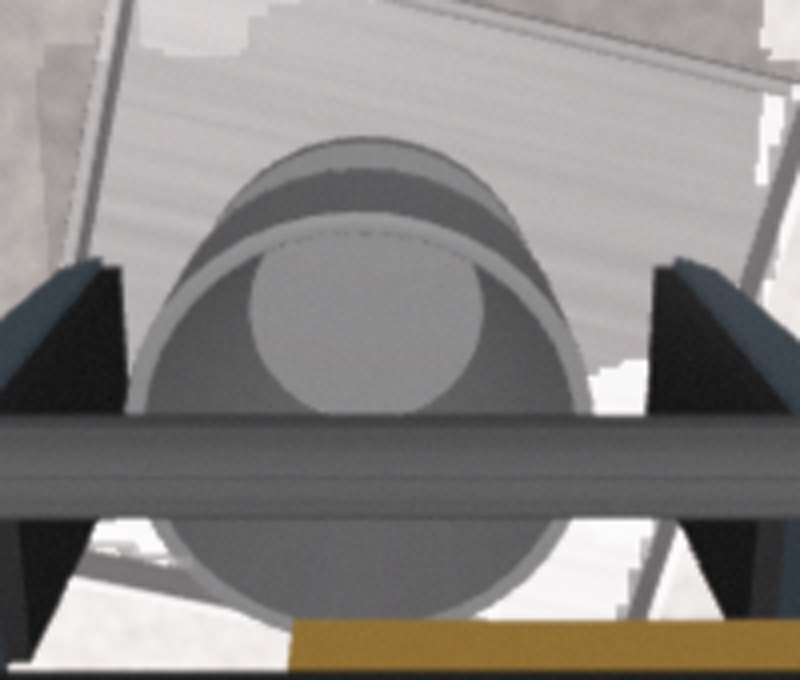

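```bash
python3 -m crank '[[[0,-0.008,0,0,0,0],[0,-0.008,0,0,0,0],[0,-0.008,0,0,0,0]]]' | sed -n '2p;4,5p';python3 -m crank '[[[0,0,0,0,0,0],[0,0,0,0,0,0],[0,0,0,0,0,0],[0,0,0,0,0,0],[0,0,0,0,0,0]]]' 50 20; python3 -m crank '[[[0,0,-0.005,0,0,0],[0,0,-0.015,0,0,0],[0,0,-0.03,0,0,0],[0,0,-0.06,0,0,0],[0,0,-0.06,0,0,0]]]'
python3 - <<'E'
from h import *
o,c=show("scene","s2.png",(340,130,470,260),4.6);print(o["ee_pos"],o["tool_rot"],o["finger_gap"])
E
```

```text
ee_pos: [0.5086, 0.2358, 0.0467]
contact_force: [-0.6, 0.3, -0.5]
finger_gap: 0.0858
t: 9.9
ee_pos: [0.5086, 0.2358, 0.0467]
tool_rot: [3.14, 0.003, 0.009]
contact_force: [-0.8, -0.5, 1.6]
finger_gap: 0.0686
t: 10.52
ee_pos: [0.5092, 0.2362, 0.0782]
tool_rot: [3.141, 0.003, 0.013]
contact_force: [0.3, 0.6, -1.8]
finger_gap: 0.0686
[0.5092111  0.23616891 0.07824329] [3.14106394 0.00331115 0.01307823] 0.06864888527589319
```

View pics/s2.png

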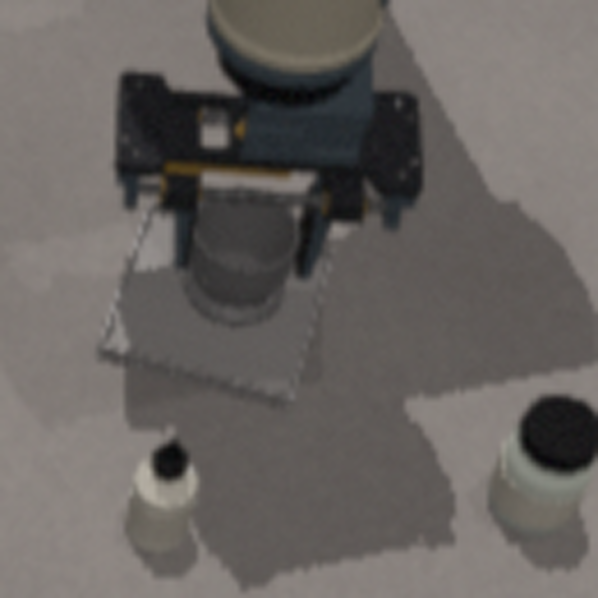

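```bash
python3 -m crank '[[[0,0,-0.08,0,-0.002,0],[0,0.03,-0.18,0,-0.002,0],[-0.01,0.1,-0.24,0,-0.002,0],[-0.02,0.2,-0.25,0,-0.002,0],[-0.03,0.3,-0.25,0,-0.002,0],[-0.04,0.41,-0.25,0,-0.002,0],[-0.05,0.52,-0.25,0,-0.002,0],[-0.06,0.63,-0.25,0,-0.002,0]]]'
python3 -m crank '[[[-0.003,0.1,0,0,0,0],[-0.006,0.2,0,0,0,0],[-0.01,0.28,0,0,0,0],[-0.02,0.33,0,0,0,0],[-0.022,0.345,0,0,0,0],[-0.022,0.345,0,0,0,0],[-0.022,0.345,0,0,0,0]]]'
```

```text
t: 11.58
ee_pos: [0.4781, -0.0806, 0.2025]
tool_rot: [3.141, 0.004, 0.002]
contact_force: [0.8, 0.2, -2.0]
finger_gap: 0.0684
t: 12.45
ee_pos: [0.4675, -0.2521, 0.2025]
tool_rot: [3.141, 0.005, 0.002]
contact_force: [-1.2, -0.4, -2.3]
finger_gap: 0.0685
```

```bash
python3 -m crank '[[[0,-0.01,0.03,0,0,0],[0,-0.01,0.08,0,0,0],[0,-0.01,0.13,0,0,0],[0,-0.01,0.17,0,0,0],[0,-0.01,0.18,0,0,0],[0,-0.01,0.185,0,0,0],[0,-0.01,0.185,0,0,0]]]'
python3 - <<'E'
from h import *
o,c=show("wrist","w6.png",(180,100,440,320),3);print(o["ee_pos"],o["tool_rot"],o["finger_gap"])
f=lambda p:np.round((proj(c,p,o)-[180,100])*3,0).tolist()
for r in(.034,): print([f([o["ee_pos"][0]+r*np.cos(a),o["ee_pos"][1]+r*np.sin(a),o["ee_pos"][2]+.0168]) for a in np.arange(0,6.28,1.5708)])
print([f([.4657+.075*np.cos(a),-.2473+.075*np.sin(a),.058]) for a in np.arange(-1.57,1.58,.785)])
E
```

```text
t: 13.32
ee_pos: [0.4679, -0.2471, 0.1106]
tool_rot: [3.141, 0.005, 0.003]
contact_force: [-0.0, 0.4, -1.9]
finger_gap: 0.0683
[ 0.46794048 -0.2471495   0.11061959] [3.14077640e+00 5.11724657e-03 2.68531302e-03] 0.06830139638187369
[[412.0, 298.0], [233.0, 471.0], [411.0, 627.0], [590.0, 472.0]]
[[688.0, 365.0], [619.0, 168.0], [412.0, 78.0], [205.0, 167.0], [135.0, 363.0]]
```

View pics/w6.png

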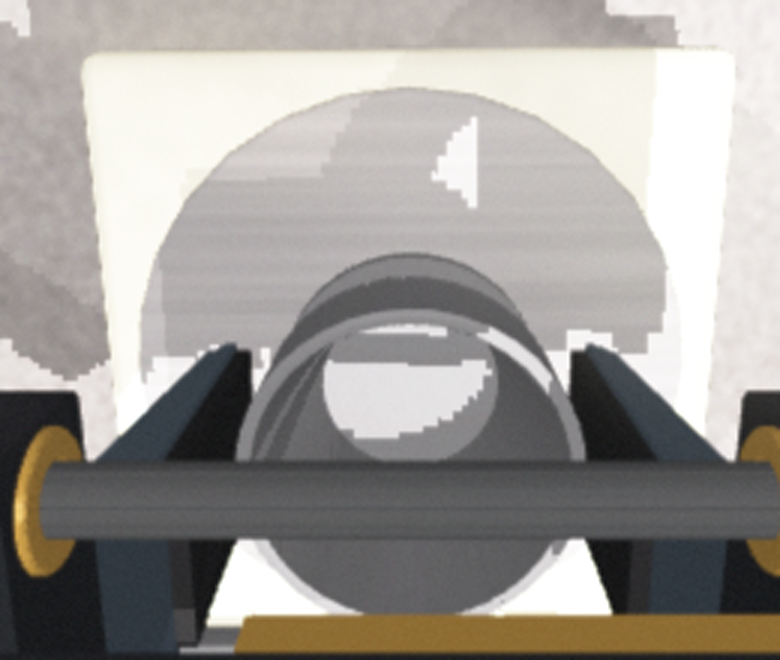

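```bash
python3 -m crank '[[[-0.003,0,0.005,0,0,0],[-0.003,0,0.01,0,0,0],[-0.003,0,0.013,0,0,0],[-0.003,0,0.013,0,0,0]]]'| sed -n '2p;4,5p'; for i in 1 2; do python3 -m crank '[[[0,0,0.002,0,0,0],[0,0,0.002,0,0,0]]]'|sed -n '2p;4,5p'; done
```

```text
ee_pos: [0.4664, -0.2472, 0.104]
contact_force: [0.2, -0.0, -1.8]
finger_gap: 0.0682
ee_pos: [0.4664, -0.2472, 0.103]
contact_force: [0.5, -0.4, -2.8]
finger_gap: 0.0687
ee_pos: [0.4664, -0.2472, 0.1019]
contact_force: [0.4, 0.5, -1.7]
finger_gap: 0.0686
```

```bash
for i in 1 2; do python3 -m crank '[[[0,0,0.002,0,0,0],[0,0,0.002,0,0,0]]]'|sed -n '2p;4,5p'; done
```

```text
ee_pos: [0.4663, -0.2472, 0.1016]
contact_force: [-4.2, 1.8, 13.6]
finger_gap: 0.0683
ee_pos: [0.4663, -0.2472, 0.1015]
contact_force: [-6.1, 2.9, 19.9]
finger_gap: 0.069
```

```bash
python3 -m crank '[[[0,0,-0.001,0,0,0],[0,0,-0.001,0,0,0],[0,0,-0.001,0,0,0],[0,0,-0.001,0,0,0]]]' 94| sed -n '2p;4,5p'; python3 -m crank '[[[0,0,-0.08,0,0,0],[0,0,-0.18,0,0,0],[0,0,-0.28,0,0,0],[0,0,-0.36,0,0,0],[-0.04,0,-0.4,0,0,0],[-0.04,0,-0.4,0,0,0]]]'
python3 - <<'E'
from h import *
o,c=show("wrist","w7.png",(240,90,400,230),4.5);print(o["ee_pos"],o["tool_rot"],o["finger_gap"])
show("top","t7.png",(360,140,480,290),5)
E
```

```text
ee_pos: [0.4663, -0.2472, 0.1019]
contact_force: [0.7, -0.0, 0.3]
finger_gap: 0.0858
t: 16.12
ee_pos: [0.4457, -0.2473, 0.3032]
tool_rot: [3.139, 0.004, 0.006]
contact_force: [-0.2, 0.6, -0.1]
finger_gap: 0.0859
[ 0.44570138 -0.24729014  0.30316764] [3.13881847 0.00416134 0.00639797] 0.0858778462174478
```

View pics/w7.png

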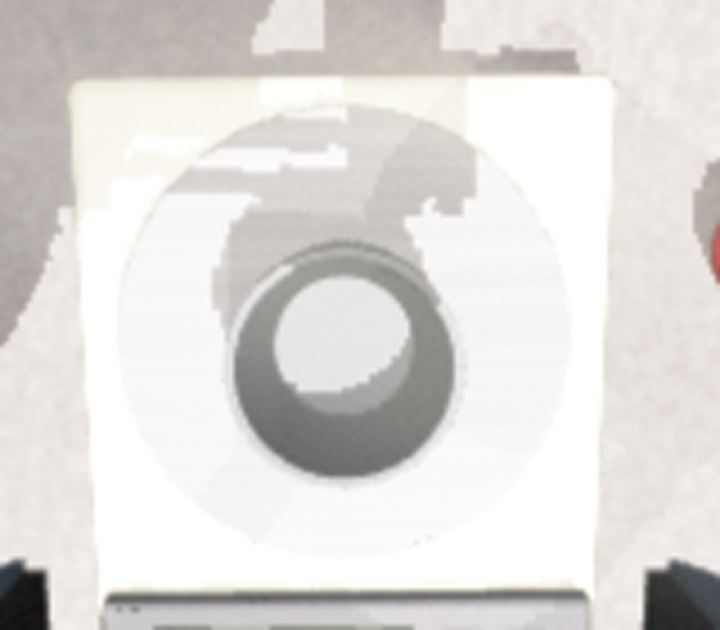

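View pics/t7.png

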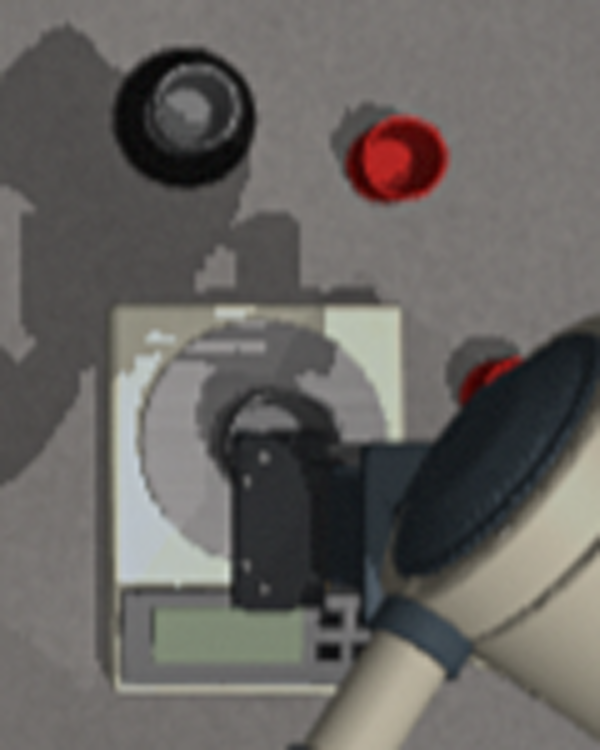

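```bash
python3 - <<'E'
from h import *
o=get_obs();c=read_camera("wrist")
f=lambda u,v:((u+.5)/4.5-.5+240,(v+.5)/4.5-.5+90)
print(np.mean([at(c,f(*p),.058,o) for p in [(117,330),(572,330),(344,103),(344,558)]],0))
a=[at(c,f(*p),.118,o) for p in [(226,367),(463,367),(344,248),(344,487)]];print(np.mean(a,0),np.linalg.norm(a[0]-a[1]),np.linalg.norm(a[2]-a[3]))
# fit: sim ellipse of known circles, bore hole edges
def box(ctr,r,z):
    P=np.array([proj(c,[ctr[0]+r*np.cos(t),ctr[1]+r*np.sin(t),z],o) for t in np.linspace(0,6.28,200)]);P=(P-[240,90])*4.5
    return np.round([P[:,0].min(),P[:,0].max(),P[:,1].min(),P[:,1].max()])
print(box([.466,-.2473],.075,.058),box([.466,-.2473],.034,.118),box([.466,-.2473],.031,.118))
E
```

```text
[ 0.46662891 -0.24599036  0.058     ]
[ 0.46484025 -0.246064    0.118     ] 0.06587770869571878 0.06684932907468992
[115. 578.  93. 557.] [225. 469. 238. 482.] [235. 459. 249. 471.]
```

```bash
python3 -m crank '[[[0.1,-0.02,0.05,0,0,0],[0.2,-0.04,0.12,0,0,0],[0.31,-0.06,0.2,0,0,0],[0.4,-0.08,0.26,0,0,0],[0.447,-0.082,0.32,0,0,0],[0.447,-0.082,0.38,0,0,0],[0.447,-0.082,0.4,0,0,0],[0.447,-0.082,0.4,0,0,0]]]' 80 15
python3 - <<'E'
from h import *
o,c=show("wrist","w8.png",(220,100,420,310),3.2);print(o["ee_pos"],o["tool_rot"],o["finger_gap"])
print([np.round((proj(c,[.669+.026*np.cos(a),-.2063+.026*np.sin(a),.051],o)-[220,100])*3.2) for a in np.arange(0,6.28,1.5708)])
E
```

```text
t: 17.27
ee_pos: [0.6691, -0.205, 0.1004]
tool_rot: [-3.141, -0.005, 0.0]
contact_force: [-0.3, 0.5, 0.8]
finger_gap: 0.0728
[ 0.66913733 -0.20503208  0.10042274] [-3.14141973e+00 -4.79030517e-03  4.79863729e-04] 0.07279992994888697
[array([316., 283.]), array([212., 384.]), array([315., 480.]), array([419., 384.])]
```

View pics/w8.png

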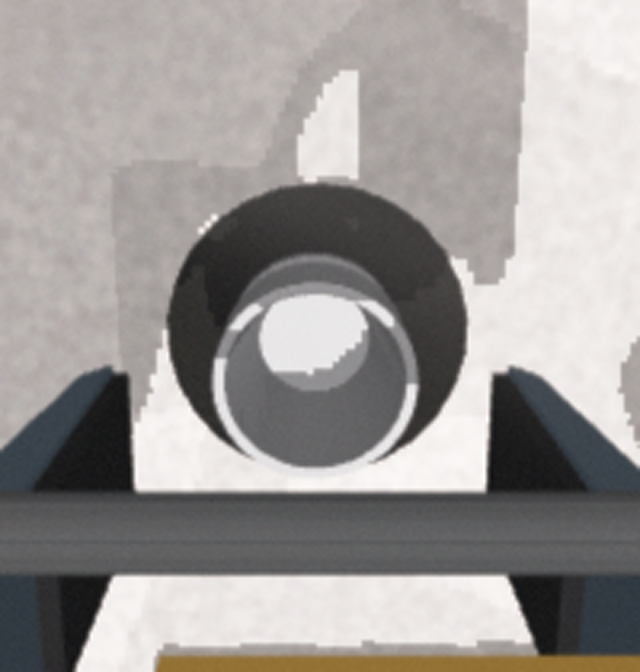

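Small holder rim (212–418, 283–472) lies where predicted. Descending and gripping.

```bash
python3 -m crank '[[[0,0,0.04,0,0,0],[0,0,0.09,0,0,0],[0,0.002,0.12,0,0,0],[0,0.002,0.129,0,0,0],[0,0.002,0.129,0,0,0],[0,0.002,0.129,0,0,0]]]'| sed -n '2p;4,5p';python3 -m crank '[[[0,0,0,0,0,0],[0,0,0,0,0,0],[0,0,0,0,0,0],[0,0,0,0,0,0],[0,0,0,0,0,0]]]' 40 18; python3 -m crank '[[[0,0,-0.02,0,0,0],[0,0,-0.08,0,0,0],[0,0,-0.18,0,0,0],[-0.03,-0.06,-0.28,0,0,0],[-0.06,-0.14,-0.32,0,0,0],[-0.1,-0.24,-0.33,0,0,0],[-0.14,-0.34,-0.33,0,0,0],[-0.18,-0.45,-0.33,0,0,0]]]'
```

```text
ee_pos: [0.6702, -0.2066, 0.0379]
contact_force: [-0.4, 1.0, -0.1]
finger_gap: 0.0731
t: 18.7
ee_pos: [0.6704, -0.2067, 0.0383]
tool_rot: [3.14, 0.005, 0.005]
contact_force: [-0.4, -0.1, 6.0]
finger_gap: 0.0518
t: 19.7
ee_pos: [0.5785, 0.0196, 0.2034]
tool_rot: [3.14, 0.004, 0.006]
contact_force: [1.2, 0.8, -1.5]
finger_gap: 0.0521
```

```bash
python3 -m crank '[[[-0.04,-0.1,0,0,0,0],[-0.08,-0.2,0,0,0,0],[-0.12,-0.31,0.02,0,0,0],[-0.15,-0.39,0.06,0,0,0],[-0.152,-0.417,0.13,0,0,0],[-0.152,-0.417,0.2,0,0,0],[-0.152,-0.417,0.226,0,0,0],[-0.152,-0.417,0.226,0,0,0]]]'
python3 - <<'E'
from h import *
o,c=show("wrist","w9.png",(190,80,450,310),3);print(o["ee_pos"],o["tool_rot"],o["finger_gap"])
E
```

```text
t: 20.7
ee_pos: [0.5023, 0.2275, 0.0899]
tool_rot: [3.14, 0.003, 0.005]
contact_force: [0.2, 0.3, -1.7]
finger_gap: 0.0523
[0.50234128 0.22749317 0.08986708] [3.14010965e+00 3.09581232e-03 4.50640246e-03] 0.05233631961352933
```

View pics/w9.png

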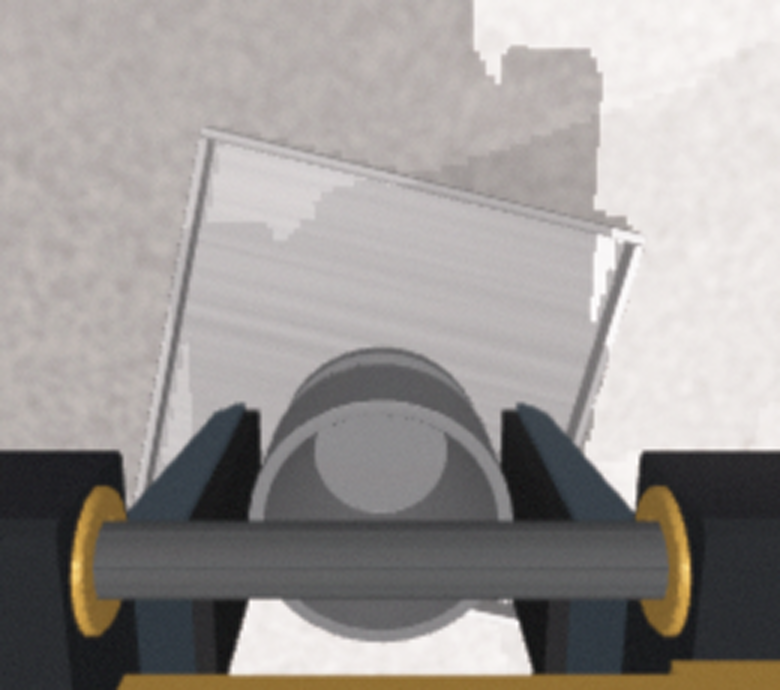

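```bash
python3 - <<'E'
from h import *
o=get_obs();c=read_camera("wrist")
f=lambda u,v:((u+.5)/3-.5+190,(v+.5)/3-.5+80)
A=at(c,f(205,129),.014,o)[:2];B=at(c,f(644,239),.014,o)[:2];d=(B-A);L=np.linalg.norm(d);d/=L
print(A,B,L,(A+B)/2+.065*np.array([d[1],-d[0]]),(A+B)/2-.065*np.array([d[1],-d[0]]))
E
python3 -m crank '[[[0,0,0.03,0,0,0],[0,0,0.06,0,0,0],[0,0,0.08,0,0,0],[0,0,0.09,0,0,0],[0,0,0.096,0,0,0],[0,0,0.096,0,0,0]]]'| sed -n '2p;4,5p'
```

```text
[0.57869568 0.27654214] [0.54858308 0.15289075] 0.12726522179669797 [0.50048512 0.23009629] [0.62679364 0.1993366 ]
ee_pos: [0.5034, 0.2277, 0.043]
contact_force: [-0.1, 0.3, -1.7]
finger_gap: 0.0519
```

```bash
python3 -m crank '[[[-0.003,-0.002,0.003,0,0,0],[-0.003,-0.002,0.006,0,0,0],[-0.003,-0.002,0.006,0,0,0]]]'| sed -n '2p;4,5p';for i in 1 2; do python3 -m crank '[[[0,0,0.002,0,0,0],[0,0,0.002,0,0,0]]]'|sed -n '2p;4,5p'; done
```

```text
ee_pos: [0.5019, 0.2287, 0.0399]
contact_force: [-0.2, 0.0, -2.2]
finger_gap: 0.0517
ee_pos: [0.5019, 0.2287, 0.0389]
contact_force: [0.5, -0.2, -0.3]
finger_gap: 0.0516
ee_pos: [0.5021, 0.2287, 0.0382]
contact_force: [-2.1, -0.5, 6.2]
finger_gap: 0.0516
```

```bash
python3 -m crank '[[[0,0,0,0,0,0],[0,0,0,0,0,0],[0,0,0,0,0,0],[0,0,0,0,0,0]]]' 80| sed -n '2p;4,5p'; python3 -m crank '[[[0,0,-0.08,0,0,0],[0,0,-0.18,0,0,0],[0,0,-0.28,0,0,0],[-0.05,0,-0.36,0,0,0],[-0.06,0,-0.4,0,0,0],[-0.06,0,-0.4,0,0,0]]]'
python3 - <<'E'
from h import *
o,c=show("wrist","w10.png",(225,90,375,230),4.5);print(o["ee_pos"],o["tool_rot"],o["finger_gap"])
E
```

```text
ee_pos: [0.502, 0.2287, 0.0382]
contact_force: [-0.0, -0.4, 0.9]
finger_gap: 0.0732
t: 23.68
ee_pos: [0.4713, 0.2291, 0.2394]
tool_rot: [-3.141, -0.004, -0.013]
contact_force: [0.6, -0.7, 0.1]
finger_gap: 0.0731
[0.47131603 0.2290939  0.23942609] [-3.14126881 -0.00350775 -0.01285331] 0.07311515388977755
```

View pics/w10.png

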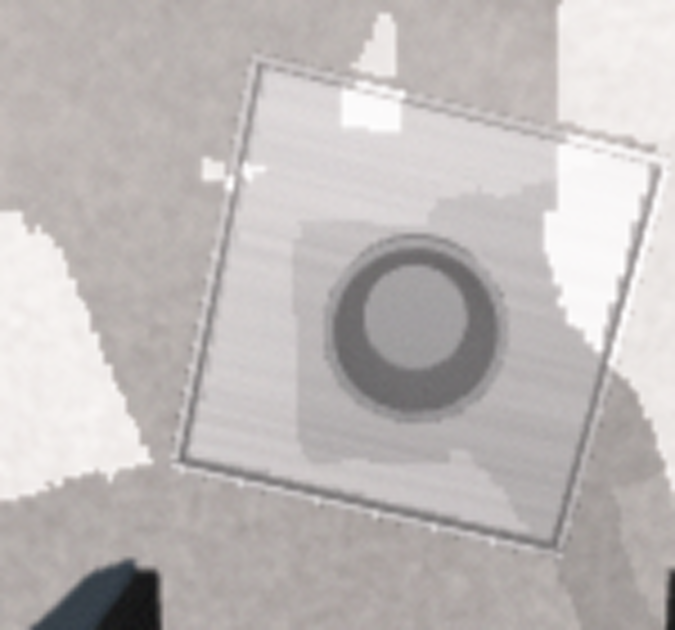

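```bash
python3 - <<'E'
from h import *
o=get_obs();c=read_camera("wrist")
f=lambda u,v:((u+.5)/4.5-.5+225,(v+.5)/4.5-.5+90)
print(np.mean([at(c,f(*p),.014,o) for p in [(255,57),(665,158),(560,553),(178,463)]],0))
print(np.mean([at(c,f(*p),.051,o) for p in [(325,329),(508,329),(416,235),(416,423)]],0))
o2,c2=show("scene","s3.png",(270,150,420,270),5)
E
```

```text
[0.50113917 0.22907818 0.014     ]
[0.50115661 0.22861638 0.051     ]
```

View pics/s3.png

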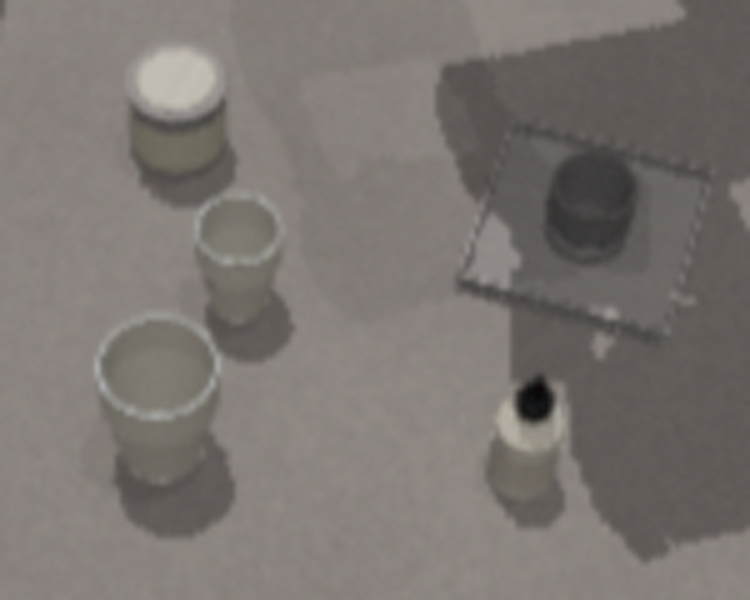

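```bash
python3 -m crank '[[[0.03,0.08,0,0,-0.0026,0],[0.07,0.18,0,0,-0.0026,0],[0.11,0.29,0,0,-0.0026,0],[0.14,0.37,0,0,-0.0026,0],[0.157,0.414,0,0,-0.0026,0],[0.157,0.414,0,0,-0.0026,0],[0.157,0.414,0,0,-0.0026,0]]]' 78
python3 - <<'E'
from h import *
o,c=show("wrist","w11.png",(230,60,400,230),3.5);print(o["ee_pos"],o["tool_rot"],o["finger_gap"])
E
```

```text
t: 24.7
ee_pos: [0.5492, 0.0223, 0.2368]
tool_rot: [3.141, 0.003, -0.009]
contact_force: [-0.5, -0.2, -0.3]
finger_gap: 0.0712
[0.54920756 0.0222913  0.23679971] [ 3.14079332e+00  2.87742851e-03 -8.64246343e-03] 0.07118879415708831
```

View pics/w11.png

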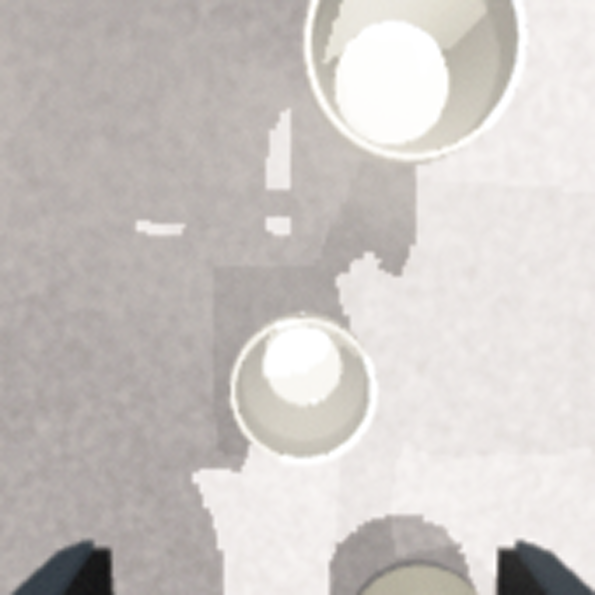

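```bash
python3 - <<'E'
from h import *
o=get_obs();c=read_camera("wrist")
f=lambda u,v:((u+.5)/3.5-.5+230,(v+.5)/3.5-.5+60)
a=[at(c,f(*p),.07,o) for p in [(231,389),(377,389),(304,316),(304,463)]];print(np.mean(a,0),np.linalg.norm(a[0]-a[1]),np.linalg.norm(a[2]-a[3]))
E
```

```text
[0.57002802 0.02295892 0.07      ] 0.04968398165679651 0.050366011588967856
```

```bash
python3 -m crank '[[[0.043,-0.001,0.03,0,0.0017,0],[0.043,-0.001,0.1,0,0.0017,0],[0.043,-0.001,0.18,0,0.0017,0],[0.043,-0.001,0.25,0,0.0017,0],[0.043,-0.001,0.31,0,0.0017,0],[0.043,-0.001,0.345,0,0.0017,0],[0.043,-0.001,0.36,0,0.0017,0],[0.043,-0.001,0.362,0,0.0017,0]]]' 78 8
python3 -m crank '[[[0,0,0,0,0,0]]]' | tail -4
python3 - <<'E'
from h import *
o,c=show("wrist","w12.png",(220,150,420,320),3.5);print(o["ee_pos"],o["tool_rot"],o["finger_gap"])
print([np.round((proj(c,[.57+.025*np.cos(a),.023+.025*np.sin(a),.07],o)-[220,150])*3.5) for a in np.arange(0,6.28,1.5708)])
E
```

```text
t: 25.8
ee_pos: [0.5699, 0.0235, 0.0562]
tool_rot: [3.141, 0.005, 0.001]
contact_force: [0.3, -0.0, 0.9]
finger_gap: 0.0714
ee_pos: [0.5703, 0.0236, 0.0569]
tool_rot: [3.141, 0.006, 0.002]
contact_force: [0.6, 1.1, 0.6]
finger_gap: 0.0709
[0.5702631  0.02364288 0.05685377] [3.14065382e+00 5.71488174e-03 2.33904167e-03] 0.07085704255552068
[array([345., 223.]), array([194., 366.]), array([343., 499.]), array([494., 367.])]
```

View pics/w12.png

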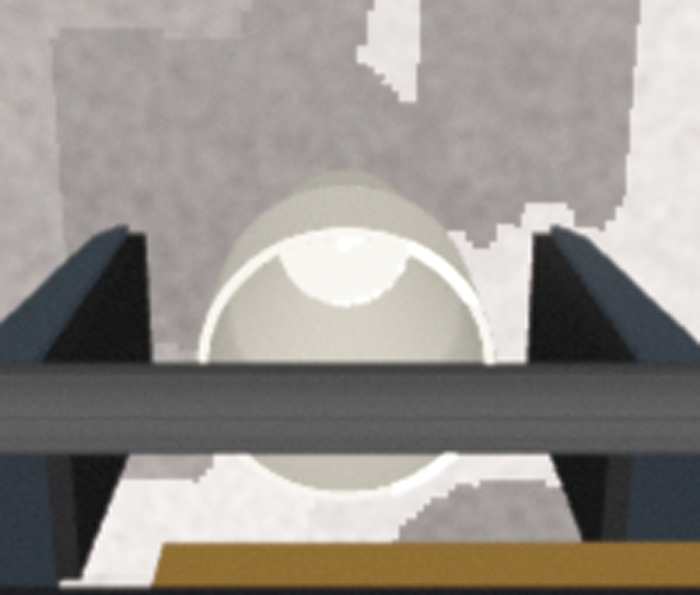

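```bash
python3 -m crank '[[[0,0,0,0,0,0],[0,0,0,0,0,0],[0,0,0,0,0,0],[0,0,0,0,0,0]]]' 46 5|tail -4;python3 -m crank '[[[0,0,0,0,0,0],[0,0,-0.005,0,0,0],[0,0,-0.02,0,0,0],[0,0,-0.05,0,0,0],[0,0,-0.05,0,0,0]]]'
python3 - <<'E'
from h import *
show("scene","s4.png",(270,150,420,270),5)
E
```

```text
ee_pos: [0.5705, 0.0236, 0.0571]
tool_rot: [3.141, 0.006, 0.003]
contact_force: [0.2, 0.2, 3.6]
finger_gap: 0.05
t: 27.1
ee_pos: [0.5713, 0.0236, 0.0837]
tool_rot: [3.14, 0.006, 0.007]
contact_force: [-0.1, -1.1, -0.2]
finger_gap: 0.0503
```

View pics/s4.png

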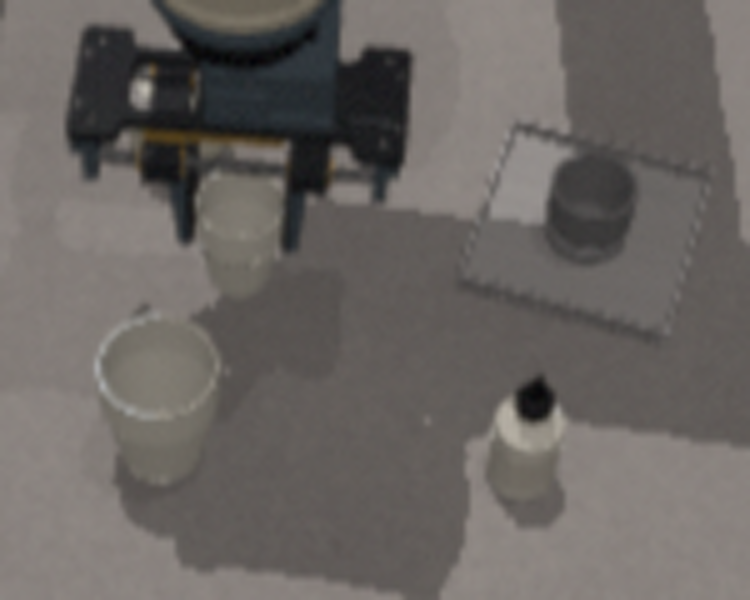

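```bash
python3 -m crank '[[[0,0,-0.06,0,-0.001,0],[-0.01,-0.04,-0.12,0,-0.001,0],[-0.04,-0.13,-0.133,0,-0.001,0],[-0.08,-0.23,-0.133,0,-0.001,0],[-0.11,-0.32,-0.133,0,-0.001,0],[-0.133,-0.385,-0.133,0,-0.001,0],[-0.139,-0.41,-0.133,0,-0.001,0],[-0.139,-0.41,-0.133,0,-0.001,0]]]'; python3 -m crank '[[[0,0,0,0,0,0],[0,0,0,0,0,0]]]'
python3 - <<'E'
from h import *
o,c=show("wrist","w13.png",(190,100,450,320),3);print(o["ee_pos"],o["tool_rot"],o["finger_gap"])
f=lambda p:np.round((proj(c,p,o)-[190,100])*3,0).tolist()
e=o["ee_pos"];print([f([e[0]+.025*np.cos(a),e[1]+.025*np.sin(a),e[2]+.0129]) for a in np.arange(0,6.28,1.5708)],f([.5012,.2287,.051]))
E
```

```text
t: 28.15
ee_pos: [0.5005, 0.2286, 0.1489]
tool_rot: [3.14, 0.007, 0.001]
contact_force: [-0.1, -0.7, 0.1]
finger_gap: 0.05
t: 28.4
ee_pos: [0.5009, 0.2276, 0.1488]
tool_rot: [3.14, 0.005, 0.001]
contact_force: [0.4, -0.2, -0.1]
finger_gap: 0.0504
[0.50090491 0.22758756 0.14882043] [3.14015778e+00 5.39370410e-03 7.99736945e-04] 0.050411547387281874
[[382.0, 340.0], [253.0, 462.0], [381.0, 576.0], [510.0, 463.0]] [377.0, 311.0]
```

View pics/w13.png

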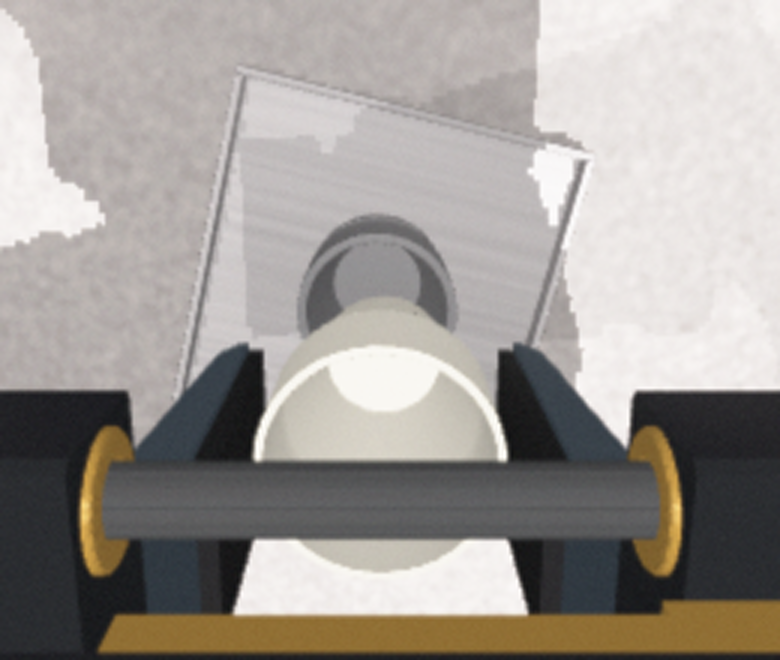

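```bash
python3 -m crank '[[[0.001,-0.002,0.02,0,0,0],[0.001,-0.002,0.05,0,0,0],[0.001,-0.002,0.08,0,0,0],[0.001,-0.002,0.105,0,0,0],[0.001,-0.002,0.12,0,0,0],[0.001,-0.002,0.13,0,0,0],[0.001,-0.002,0.13,0,0,0],[0.001,-0.002,0.13,0,0,0]]]'; for i in 1 2; do python3 -m crank '[[[0,0,0.004,0,0,0],[0,0,0.004,0,0,0]]]'|sed -n '2p;4,5p'; done
```

```text
t: 29.45
ee_pos: [0.5016, 0.2287, 0.0842]
tool_rot: [3.14, 0.006, 0.002]
contact_force: [0.6, 0.0, -0.1]
finger_gap: 0.0504
ee_pos: [0.5016, 0.2287, 0.0822]
contact_force: [-0.6, 0.9, -0.5]
finger_gap: 0.0502
ee_pos: [0.5016, 0.2287, 0.0801]
contact_force: [-0.1, 0.3, -0.5]
finger_gap: 0.0504
```

```bash
for i in 1 2 3 4 ; do python3 -m crank '[[[0,0,0.002,0,0,0],[0,0,0.002,0,0,0]]]' 46 3|sed -n '2p;4,5p'; done
```

```text
ee_pos: [0.5015, 0.2287, 0.079]
contact_force: [-0.8, -0.9, -1.1]
finger_gap: 0.0503
ee_pos: [0.5015, 0.2287, 0.078]
contact_force: [1.1, 0.6, -0.0]
finger_gap: 0.0504
ee_pos: [0.5015, 0.2287, 0.0769]
contact_force: [0.3, 0.4, -0.5]
finger_gap: 0.0504
ee_pos: [0.5015, 0.2288, 0.0759]
contact_force: [-0.0, -0.0, 0.2]
finger_gap: 0.0501
```

```bash
for i in 1 2 3 ; do python3 -m crank '[[[0,0,0.002,0,0,0],[0,0,0.002,0,0,0]]]'|sed -n '2p;4,5p'; done
python3 - <<'E'
from h import *
show("scene","s5.png",(360,150,430,220),8)
E
```

```text
ee_pos: [0.5015, 0.2288, 0.0748]
contact_force: [-0.1, 0.5, -0.4]
finger_gap: 0.0506
ee_pos: [0.5014, 0.2287, 0.0737]
contact_force: [1.4, -0.1, -0.8]
finger_gap: 0.0501
ee_pos: [0.5014, 0.2287, 0.0726]
contact_force: [0.4, 0.9, 0.4]
finger_gap: 0.0507
```

View pics/s5.png

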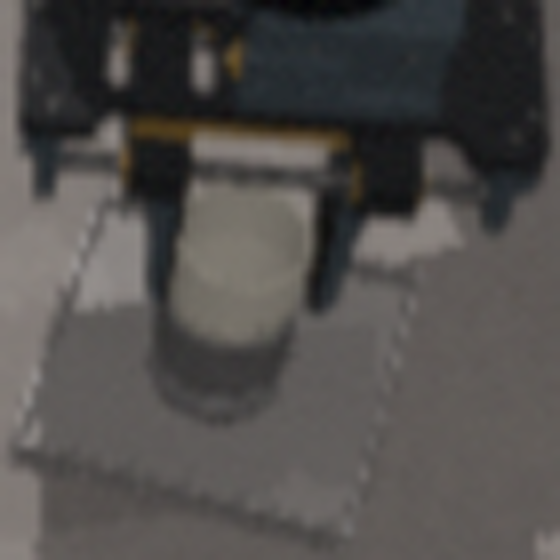

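```bash
for i in 1 2 ; do python3 -m crank '[[[0,0,0.001,0,0,0],[0,0,0.001,0,0,0]]]'|sed -n '2p;4,5p'; done
```

```text
ee_pos: [0.5014, 0.2287, 0.0721]
contact_force: [0.6, 0.0, 0.1]
finger_gap: 0.0504
ee_pos: [0.5015, 0.2286, 0.0716]
contact_force: [1.3, -0.3, 1.7]
finger_gap: 0.0504
```

```bash
python3 -m crank '[[[0,0,0,0,0,0],[0,0,0,0,0,0],[0,0,0,0,0,0],[0,0,0,0,0,0]]]' 75| sed -n '2p;4,5p'; python3 -m crank '[[[0,0,-0.04,0,0,0],[0,0,-0.12,0,0,0],[0,0,-0.22,0,0,0],[-0.05,0,-0.31,0,0,0],[-0.06,0,-0.34,0,0,0],[-0.06,0,-0.34,0,0,0]]]'
python3 - <<'E'
from h import *
o,c=show("wrist","w14.png",(220,80,400,230),4.2);print(o["ee_pos"],o["tool_rot"],o["finger_gap"])
show("scene","s6.png",(350,140,440,230),7)
E
```

```text
ee_pos: [0.5014, 0.2286, 0.0716]
contact_force: [-0.3, -0.1, -0.8]
finger_gap: 0.0683
t: 33.5
ee_pos: [0.4716, 0.2289, 0.2421]
tool_rot: [3.141, 0.006, 0.003]
contact_force: [-0.2, -0.4, -0.2]
finger_gap: 0.0683
[0.47158006 0.22890274 0.24213967] [3.14069446 0.00598934 0.00339009] 0.06832647413176866
```

View pics/w14.png

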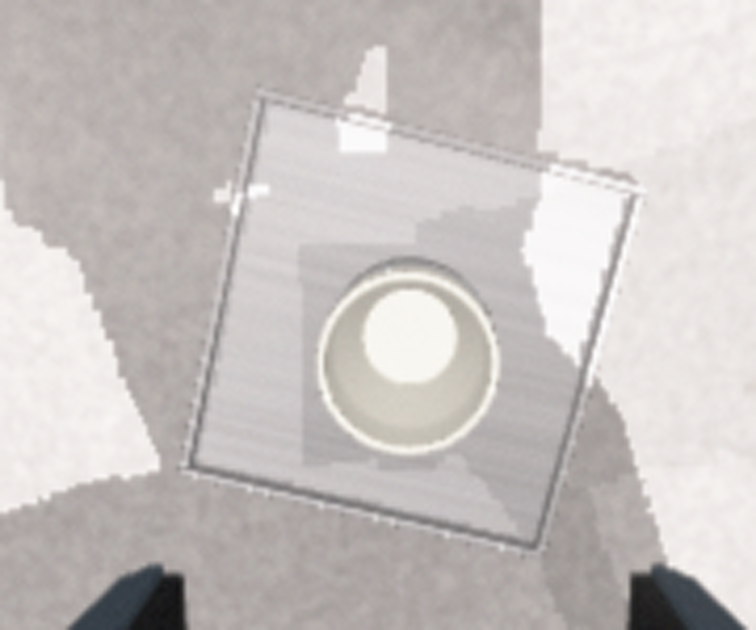

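View pics/s6.png

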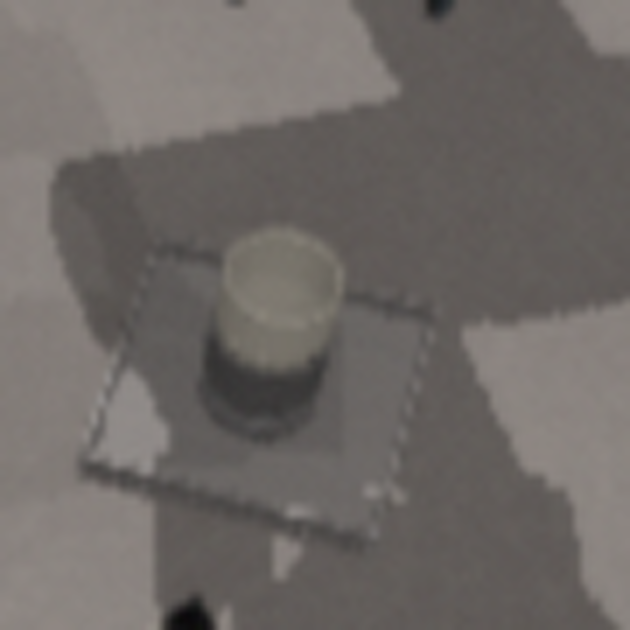

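The small cup is nested upright in its holder (rim 320–498, 268–455). Next, the large cup.

```bash
python3 -m crank '[[[0.04,0.06,-0.02,0,0,0],[0.1,0.14,-0.02,0,0,0],[0.17,0.23,-0.02,0,0,0],[0.24,0.32,-0.02,0,0,0],[0.3,0.4,-0.02,0,0,0],[0.345,0.46,-0.02,0,0,0],[0.357,0.478,-0.02,0,0,0],[0.357,0.478,-0.02,0,0,0]]]' 95 8
python3 - <<'E'
from h import *
o,c=show("wrist","w15.png",(230,70,410,230),4);print(o["ee_pos"],o["tool_rot"],o["finger_gap"])
E
```

```text
t: 34.6
ee_pos: [0.6504, -0.01, 0.2492]
tool_rot: [3.14, 0.004, -0.005]
contact_force: [-0.2, 0.2, -0.0]
finger_gap: 0.0869
[ 0.65036161 -0.01003464  0.24916135] [ 3.14006885  0.00406511 -0.00458686] 0.08685375389434707
```

View pics/w15.png

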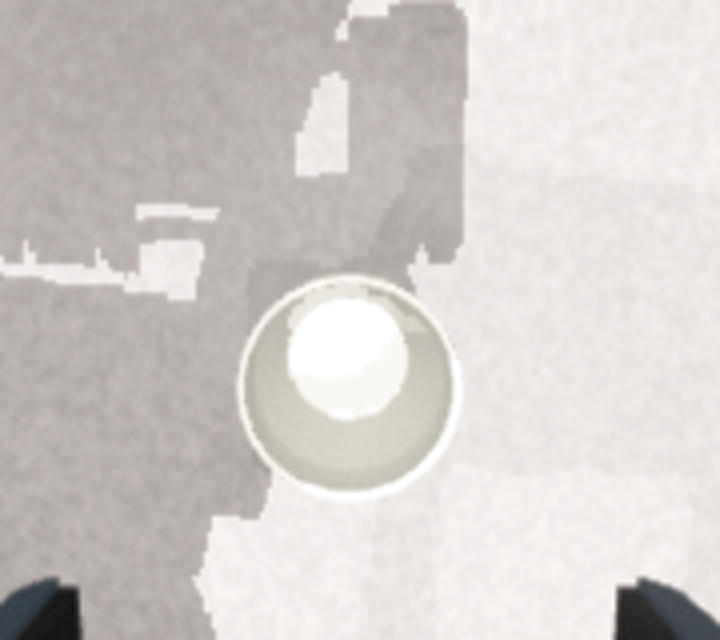

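```bash
python3 - <<'E'
from h import *
o=get_obs();c=read_camera("wrist")
f=lambda u,v:((u+.5)/4-.5+230,(v+.5)/4-.5+70)
a=[at(c,f(*p),.085,o) for p in [(237,387),(461,387),(349,273),(349,502)]];print(np.mean(a,0),np.linalg.norm(a[0]-a[1]),np.linalg.norm(a[2]-a[3]))
E
```

```text
[ 0.67665701 -0.00935612  0.085     ] 0.06594610777487553 0.06759509376840622
```

```bash
python3 -m crank '[[[0.052,-0.001,0.03,0,0.001,0],[0.052,-0.001,0.1,0,0.001,0],[0.052,-0.001,0.18,0,0.001,0],[0.052,-0.001,0.25,0,0.001,0],[0.052,-0.001,0.31,0,0.001,0],[0.052,-0.001,0.345,0,0.001,0],[0.052,-0.001,0.36,0,0.001,0],[0.052,-0.001,0.362,0,0.001,0]]]' 95 8
python3 -m crank '[[[0,0,0,0,0,0]]]' | tail -4
python3 - <<'E'
from h import *
o,c=show("wrist","w16.png",(220,150,420,320),3.5);print(o["ee_pos"],o["tool_rot"],o["finger_gap"])
print([np.round((proj(c,[.6766+.033*np.cos(a),-.0094+.033*np.sin(a),.085],o)-[220,150])*3.5) for a in np.arange(0,6.28,1.5708)])
E
```

```text
t: 35.7
ee_pos: [0.6758, -0.0083, 0.0694]
tool_rot: [3.14, 0.007, 0.002]
contact_force: [-0.8, 1.1, -0.5]
finger_gap: 0.0869
ee_pos: [0.6763, -0.0083, 0.0704]
tool_rot: [3.14, 0.007, 0.005]
contact_force: [0.2, -0.3, 0.1]
finger_gap: 0.0865
[ 0.67631297 -0.00834382  0.07037787] [3.13990978 0.00682345 0.0046678 ] 0.08650374365203925
[array([348., 174.]), array([147., 367.]), array([346., 542.]), array([546., 368.])]
```

View pics/w16.png

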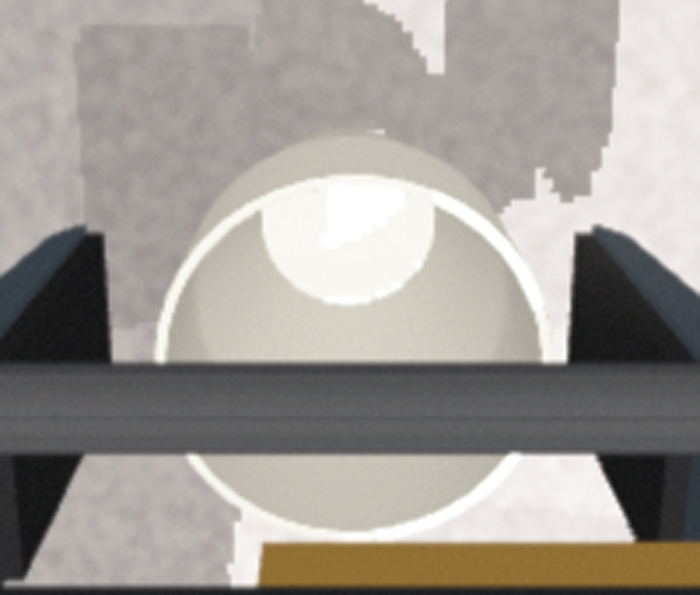

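```bash
python3 -m crank '[[[0,0.003,0,0,0,0],[0,0.003,0,0,0,0]]]' | tail -4; python3 -m crank '[[[0,0,0,0,0,0],[0,0,0,0,0,0],[0,0,0,0,0,0],[0,0,0,0,0,0]]]' 63 6|tail -4;python3 -m crank '[[[0,0,0,0,0,0],[0,0,-0.005,0,0,0],[0,0,-0.02,0,0,0],[0,0,-0.05,0,0,0],[0,0,-0.05,0,0,0]]]'
python3 - <<'E'
from h import *
show("scene","s7.png",(260,150,410,270),5)
E
```

```text
ee_pos: [0.6767, -0.01, 0.071]
tool_rot: [3.14, 0.007, 0.006]
contact_force: [-0.4, -0.6, -0.2]
finger_gap: 0.0871
ee_pos: [0.6767, -0.01, 0.071]
tool_rot: [3.14, 0.007, 0.006]
contact_force: [-0.3, -1.0, -0.1]
finger_gap: 0.0662
t: 37.25
ee_pos: [0.6776, -0.0101, 0.0978]
tool_rot: [3.139, 0.007, 0.011]
contact_force: [0.3, 0.3, -0.5]
finger_gap: 0.0659
```

View pics/s7.png

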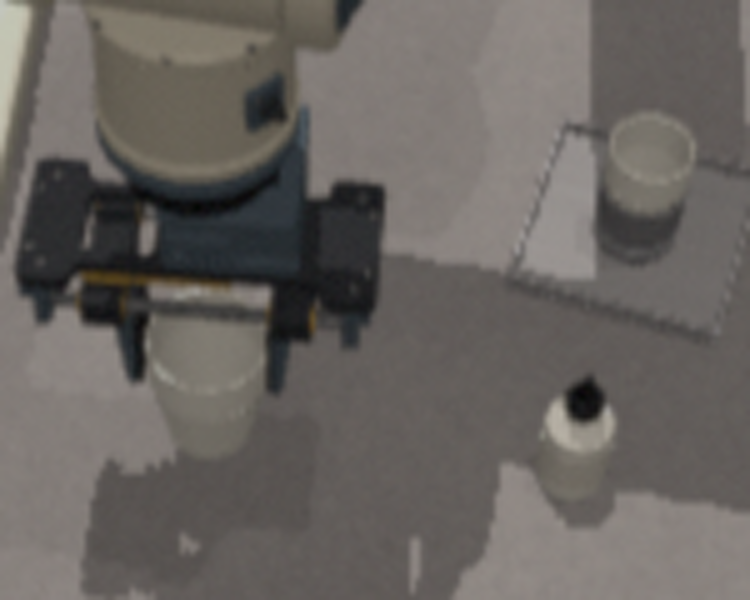

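```bash
python3 -m crank '[[[0,0,-0.08,0,-0.001,0],[-0.02,0.02,-0.18,0,-0.001,0],[-0.08,0.09,-0.25,0,-0.001,0],[-0.16,0.18,-0.265,0,-0.001,0],[-0.24,0.27,-0.265,0,-0.001,0],[-0.31,0.35,-0.265,0,-0.001,0],[-0.37,0.41,-0.265,0,-0.001,0],[-0.405,0.455,-0.265,0,-0.001,0]]]'; python3 -m crank '[[[0,0,0,0,0,0],[0,0,0,0,0,0]]]'
```

```text
t: 38.3
ee_pos: [0.4732, -0.2392, 0.2287]
tool_rot: [3.14, 0.005, 0.003]
contact_force: [0.6, -0.2, -0.2]
finger_gap: 0.0661
t: 38.55
ee_pos: [0.4733, -0.2389, 0.2286]
tool_rot: [3.14, 0.004, 0.003]
contact_force: [1.4, -0.6, -1.1]
finger_gap: 0.0659
```

```bash
python3 -m crank '[[[-0.008,0.008,0,0,0.0006,0],[-0.0156,0.016,0,0,0.0006,0],[-0.0156,0.016,0,0,0.0006,0],[-0.0156,0.016,0,0,0.0006,0]]]'
python3 - <<'E'
from h import *
o,c=show("wrist","w17.png",(180,80,460,320),2.8);print(o["ee_pos"],o["tool_rot"],o["finger_gap"])
f=lambda p:np.round((proj(c,p,o)-[180,80])*2.8,0).tolist()
e=o["ee_pos"];print([f([e[0]+.033*np.cos(a),e[1]+.033*np.sin(a),e[2]+.014]) for a in np.arange(0,6.28,1.5708)],[f([.4655+.034*np.cos(a),-.2472+.034*np.sin(a),.118]) for a in np.arange(0,6.28,1.5708)])
E
```

```text
t: 39.05
ee_pos: [0.4656, -0.2469, 0.2287]
tool_rot: [3.14, 0.004, 0.007]
contact_force: [-0.0, 0.2, -1.2]
finger_gap: 0.0661
[ 0.46563574 -0.2468943   0.22865781] [3.13993625 0.00433475 0.00650505] 0.06614165290916704
[[385.0, 335.0], [225.0, 489.0], [384.0, 629.0], [543.0, 490.0]] [[384.0, 246.0], [290.0, 339.0], [384.0, 427.0], [478.0, 339.0]]
```

View pics/w17.png

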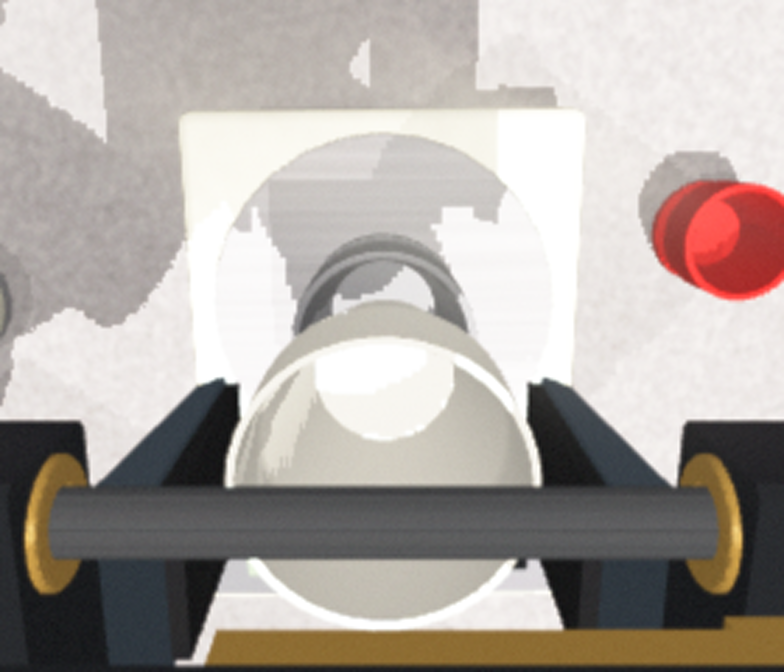

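```bash
python3 -m crank '[[[0,0,0.02,0,0,0],[0,0,0.05,0,0,0],[0,0,0.08,0,0,0],[0,0,0.11,0,0,0],[0,0,0.13,0,0,0],[0,0,0.145,0,0,0],[0,0,0.148,0,0,0],[0,0,0.148,0,0,0]]]'; for i in 1 2; do python3 -m crank '[[[0,0,0.004,0,0,0],[0,0,0.004,0,0,0]]]' 63 3|sed -n '2p;4,5p'; done
```

```text
t: 40.1
ee_pos: [0.4661, -0.247, 0.1548]
tool_rot: [3.14, 0.004, 0.007]
contact_force: [-0.1, 1.0, 0.4]
finger_gap: 0.0659
ee_pos: [0.4661, -0.2471, 0.153]
contact_force: [-1.2, 0.3, 0.2]
finger_gap: 0.066
ee_pos: [0.4661, -0.2471, 0.1509]
contact_force: [0.2, 0.3, -0.0]
finger_gap: 0.0662
```

```bash
for i in 1 2 ; do python3 -m crank '[[[0,0,0.004,0,0,0],[0,0,0.004,0,0,0]]]'|sed -n '2p;4,5p'; done;  for i in 1 2 ; do python3 -m crank '[[[0,0,0.002,0,0,0],[0,0,0.002,0,0,0]]]'|sed -n '2p;4,5p'; done
```

```text
ee_pos: [0.466, -0.247, 0.1487]
contact_force: [-0.6, 0.9, 0.2]
finger_gap: 0.0661
ee_pos: [0.4659, -0.247, 0.1465]
contact_force: [-0.7, 0.4, -0.1]
finger_gap: 0.0658
ee_pos: [0.4659, -0.247, 0.1454]
contact_force: [-1.0, 0.5, 1.0]
finger_gap: 0.066
ee_pos: [0.4659, -0.247, 0.1444]
contact_force: [-0.2, -0.1, -0.5]
finger_gap: 0.0656
```

```bash
for i in 1 2 ; do python3 -m crank '[[[0,0,0.002,0,0,0],[0,0,0.002,0,0,0]]]'|sed -n '2p;4,5p'; done;  python3 -m crank '[[[0,0,0.001,0,0,0],[0,0,0.001,0,0,0]]]'|sed -n '2p;4,5p'
```

```text
ee_pos: [0.4659, -0.247, 0.1433]
contact_force: [-1.0, 0.6, 0.2]
finger_gap: 0.0663
ee_pos: [0.4659, -0.247, 0.1423]
contact_force: [-0.8, -0.6, 1.4]
finger_gap: 0.0659
ee_pos: [0.4659, -0.247, 0.1418]
contact_force: [-1.6, -1.2, 2.4]
finger_gap: 0.066
```

```bash
python3 -m crank '[[[0,0,0,0,0,0],[0,0,0,0,0,0],[0,0,0,0,0,0],[0,0,0,0,0,0]]]' 94| sed -n '2p;4,5p'; python3 -m crank '[[[0,0,-0.04,0,0,0],[0,0,-0.12,0,0,0],[0,0,-0.22,0,0,0],[0,0,-0.31,0,0,0],[-0.08,0,-0.34,0,0,0],[-0.08,0,-0.34,0,0,0]]]'
python3 - <<'E'
from h import *
o,c=show("wrist","w18.png",(240,90,400,230),4.5);print(o["ee_pos"],o["tool_rot"],o["finger_gap"])
show("scene","s8.png",(160,110,430,270),2.9)
E
```

```text
ee_pos: [0.4659, -0.2471, 0.1418]
contact_force: [0.0, -0.0, 0.0]
finger_gap: 0.0855
t: 43.6
ee_pos: [0.424, -0.2469, 0.3131]
tool_rot: [3.139, 0.003, 0.008]
contact_force: [-0.4, -0.8, 0.0]
finger_gap: 0.0855
[ 0.42396851 -0.24694559  0.31308709] [3.13854173e+00 3.12750616e-03 8.42755041e-03] 0.0854823797829725
```

View pics/w18.png

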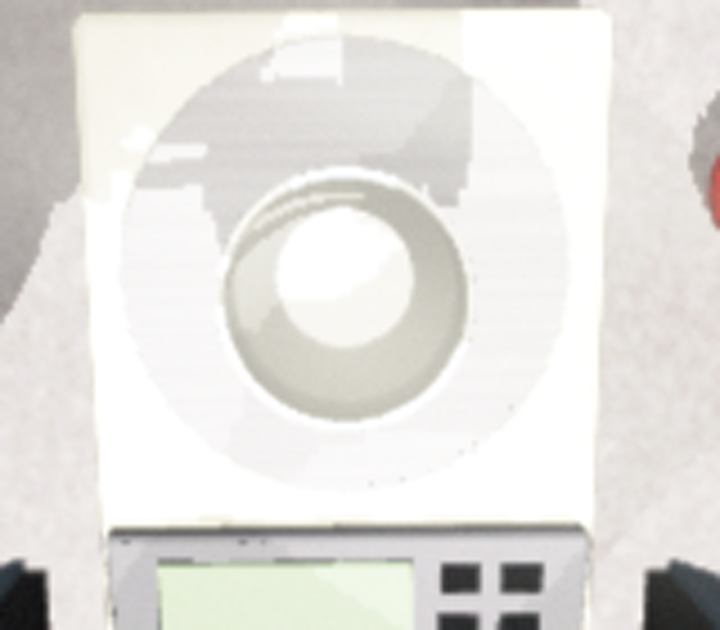

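View pics/s8.png

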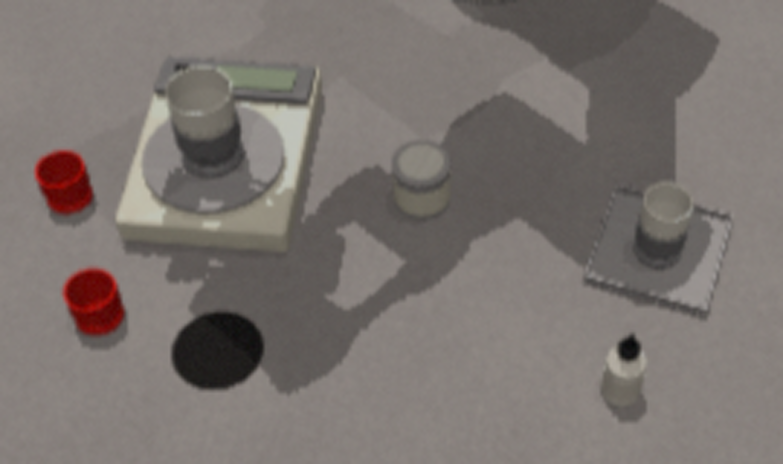

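```bash
python3 - <<'E'
from h import *
o=get_obs();c=read_camera("wrist")
f=lambda u,v:((u+.5)/4.5-.5+240,(v+.5)/4.5-.5+90)
print("pan",np.mean([at(c,f(*p),.058,o) for p in [(120,262),(570,262),(344,33),(344,492)]],0))
print("cup",np.mean([at(c,f(*p),.155,o) for p in [(222,294),(470,294),(344,165),(344,423)]],0))
s=read_camera("scene");g=lambda u,v:((u+.5)/2.9-.5+160,(v+.5)/2.9-.5+110)
print("scene pan",at(s,g(213.5,157),.058),"lcup rim",at(s,g(202,92),.155),"tray scup",at(s,g(667,206),.085),"tin",at(s,g(421,162),.062),"bottle",at(s,g(628,342),.1))
print("tray scene",np.mean([at(s,g(*p),.014) for p in [(617,188),(731,213),(708,313),(585,277)]],0))
E
```

```text
pan [ 0.46754218 -0.2462818   0.058     ]
cup [ 0.4670964  -0.24640931  0.155     ]
scene pan [ 0.46571772 -0.24534995  0.058     ] lcup rim [ 0.46327719 -0.24309309  0.155     ] tray scup [0.50422135 0.22761327 0.085     ] tin [ 0.45329442 -0.02683259  0.062     ] bottle [0.67913014 0.19106345 0.1       ]
tray scene [0.50175949 0.22971054 0.014     ]
```

All centred within about 3 mm, and the bystanders have not moved. The arm is clear, so I'm handing in.

```bash
python3 - <<'E'
from rig import *
print(hand_in())
E
```

```text
the job is handed in; nothing more can be done
None
```

The job is done and handed in at about 44 s on the robot's clock, well under the 149 s limit. The hand-in reported no verdict.

**What I did:** I parked the small holder on the mat, put the large holder on the scale's pan, then moved the small holder into the tray. After that I lowered each cup into its own holder in small steps, stopping at the first light contact (about 2 N), and let go.

**Last checks:**
- **Large holder and cup on the scale:** the wrist camera puts the cup about 0.5 mm from the pan's centre. The scene camera says about 3 mm. An earlier wrist view put the holder itself about 2 mm off.
- **Small holder and cup in the tray:** the holder measured about 0.5 mm from the tray's centre in the wrist view. A coarser scene reading of the cup's rim gives about 3 mm.
- **Depth in the holders:** at release the large cup's underside was about 12.8 mm above its holder's and the small cup's about 11.5 mm. Both are within the 9 to 16 mm for a loose rest, and both cups looked upright.
- **Everything else:** the tin and bottle measured where they started, within about 3 mm. The red look-alikes looked unmoved. I never went near the jar, and I did not re-measure it at the end.

**Peak contact:** the wrist force reached about 20 N on setting the large holder on the pan, well under the 120 N limit.

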